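# Set out half-moon rack blocks for painting, bolts in the pail

## Task

A coat rack has been taken apart and its half-moon wooden blocks are about to be painted. Clear the utility knife and the scraper off the paper-covered paint board into the black tool tray, drop all the loose hex bolts into the open red pail, and stop each rocking half-moon block, turn it over and settle it flat side down on the paint board, wholly on the board and about a finger's width clear of the others. Some blocks and bolts may not be there; leave the pail standing upright, and leave the glue bottle, the putty tub and the roll of tape alone.

Things in the scene. Friction and masses are not known exactly. Their poses are not given: they have to be found in the camera images.
- block1: Dark wooden half-moon block number 1 of up to 3, solid half cylinder, radius 34 mm, 56 mm long, about 0.11 kg, plain half-round ends. Origin: centre of the 68 x 56 mm flat face; z: from it out through the curve; y: along the axis; x: across the flat. Starts on its curve, flat up (z down, origin 34 mm up), rocking about y; rolls back there unless turned over 113 degrees. Flat down: z up, origin at the support. None if absent.
- block2: Dark wooden half-moon block number 2 of up to 3, solid half cylinder, radius 34 mm, 56 mm long, about 0.11 kg, plain half-round ends. Origin: centre of the 68 x 56 mm flat face; z: from it out through the curve; y: along the axis; x: across the flat. Starts on its curve, flat up (z down, origin 34 mm up), rocking about y; rolls back there unless turned over 113 degrees. Flat down: z up, origin at the support. None if absent.
- block3: Dark wooden half-moon block number 3 of up to 3, solid half cylinder, radius 34 mm, 56 mm long, about 0.11 kg, plain half-round ends. Origin: centre of the 68 x 56 mm flat face; z: from it out through the curve; y: along the axis; x: across the flat. Starts on its curve, flat up (z down, origin 34 mm up), rocking about y; rolls back there unless turned over 113 degrees. Flat down: z up, origin at the support. None if absent.
- bolt1: Steel hex bolt number 1 of up to 4, 82 mm long: shank 12 mm thick, head 19 mm across flats and 9 mm thick, 0.085 kg. Origin: on the axis at mid-length; +x points to the tip, head at -x. It balances 9 mm from the origin towards the head. It lies on the bench, axis nearly level, 8 mm up. None if absent.
- bolt2: Steel hex bolt number 2 of up to 4, 82 mm long: shank 12 mm thick, head 19 mm across flats and 9 mm thick, 0.085 kg. Origin: on the axis at mid-length; +x points to the tip, head at -x. It balances 9 mm from the origin towards the head. It lies on the bench, axis nearly level, 8 mm up. None if absent.
- bolt3: Steel hex bolt number 3 of up to 4, 82 mm long: shank 12 mm thick, head 19 mm across flats and 9 mm thick, 0.085 kg. Origin: on the axis at mid-length; +x points to the tip, head at -x. It balances 9 mm from the origin towards the head. It lies on the bench, axis nearly level, 8 mm up. None if absent.
- bolt4: Steel hex bolt number 4 of up to 4, 82 mm long: shank 12 mm thick, head 19 mm across flats and 9 mm thick, 0.085 kg. Origin: on the axis at mid-length; +x points to the tip, head at -x. It balances 9 mm from the origin towards the head. It lies on the bench, axis nearly level, 8 mm up. None if absent.
- board_top (a point): Centre of the top face of the paint board: a plywood off-cut covered with white masking paper, blue tape along its two short edges, fixed to the bench, 180 mm (its x) by 340 mm (its y), 12 mm thick. The point's axes are the board's; z up; the point is 12 mm above the bench.
- pail: Open red plastic paint pail, 95 mm high, 124 mm across the rim and 104 mm across the foot, wall 3 mm, floor 4 mm thick, about 0.45 kg, standing loose on the bench; a thin wire bail lies folded against its outside. Origin: centre of its underside, z up.
- pail_rim (a point): Centre of the pail's mouth, level with its rim, 95 mm above its underside.
- glue_bottle: White plastic glue bottle with a blue label and an orange cap, 60 mm across, 170 mm tall; origin at the centre of its underside. Not part of the job.
- putty_tub: Yellow putty tub with a grey lid, 90 mm across, 75 mm tall; origin at the centre of its underside. Not part of the job.
- tape: Roll of blue masking tape lying flat, 100 mm across, 25 mm high; origin at the centre of its underside. Not part of the job.
- knife: Orange utility knife lying flat, 158 mm long (its x, blade end at +x), 34 mm wide, 22 mm high with a thumb slide to 27 mm, 0.15 kg. Origin: centre of its underside (its body runs from x = -83 to +43 mm, then a narrower blade end to +76 mm). It starts on the paint board.
- scraper: Paint scraper lying flat, 170 mm long (its x, blade at +x), 0.12 kg: wooden handle 28 mm wide and 20 mm high from x = -85 to +20 mm, then a 5 mm thick steel blade 60 mm wide to x = +85 mm. Origin: centre of its underside. It starts on the paint board.
- tray: Open black tool tray fixed on the bench, 240 mm (its x) by 130 mm (its y), 40 mm high, wall and floor 4 mm thick. Origin: centre of its underside, z up.

How it is judged (in metres and radians):
At the end, for the whole second after the job is handed in: Every block flat side down on the board (tilt under 5 degrees, face within 4 mm of the board), centre within 65 mm (x) and 145 mm (y) of the board's centre, at rest, touching no other, centres 70 mm apart; all bolts in the pail, pail upright; knife and scraper in the tray (angle between each of block1, block2, block3's own z axis and vertical below 0.08 rad and z of block1 in the frame of board_top between -0.003 and 0.004 m and x of block1 in the frame of board_top between -0.065 and 0.065 m and y of block1 in the frame of board_top between -0.145 and 0.145 m and linear speed of each of block1, block2, block3, knife, scraper, pail below 0.02 m/s and angular speed of each of block1, block2, block3 below 0.2 rad/s and z of block2 in the frame of board_top between -0.003 and 0.004 m and x of block2 in the frame of board_top between -0.065 and 0.065 m and y of block2 in the frame of board_top between -0.145 and 0.145 m and z of block3 in the frame of board_top between -0.003 and 0.004 m and x of block3 in the frame of board_top between -0.065 and 0.065 m and y of block3 in the frame of board_top between -0.145 and 0.145 m and horizontal distance between block1 and block2 above 0.07 m and contact force between block1 and block2 below 0.05 N and horizontal distance between each of block1, block2 and block3 above 0.07 m and contact force between each of block1, block2 and block3 below 0.05 N and horizontal distance between each of bolt1, bolt2, bolt3, bolt4 and pail below 0.057 m and z of bolt1 in the frame of pail between 0 and 0.08 m and linear speed of each of bolt1, bolt2, bolt3, bolt4 below 0.05 m/s and z of bolt2 in the frame of pail between 0 and 0.08 m and z of bolt3 in the frame of pail between 0 and 0.08 m and z of bolt4 in the frame of pail between 0 and 0.08 m and x of knife in the frame of tray between -0.085 and 0.085 m and y of knife in the frame of tray between -0.058 and 0.058 m and z of knife in the frame of tray between 0 and 0.045 m and x of scraper in the frame of tray between -0.085 and 0.085 m and y of scraper in the frame of tray between -0.058 and 0.058 m and z of scraper in the frame of tray between 0 and 0.045 m and angle between pail's own z axis and vertical below 0.1 rad and height (world z) of pail below 0.006 m).
It fails at once if the glue bottle is knocked more than 4 cm or over (distance of glue_bottle from where it was at the start of the episode above 0.04 m or angle between glue_bottle's own z axis and vertical above 0.5 rad).
It fails at once if the putty tub is knocked more than 4 cm or over (distance of putty_tub from where it was at the start of the episode above 0.04 m or angle between putty_tub's own z axis and vertical above 0.5 rad).
It fails at once if the roll of tape is knocked more than 4 cm or over (distance of tape from where it was at the start of the episode above 0.04 m or angle between tape's own z axis and vertical above 0.5 rad).
It fails at once if the pail is tipped over (angle between pail's own z axis and vertical above 0.7 rad).
Of block1, block2, block3 only 2 to 3 are there at a start; the rules pass over those that are not, and their reading is None.
Of bolt1, bolt2, bolt3, bolt4 only 2 to 4 are there at a start; the rules pass over those that are not, and their reading is None.
At some moment in a run one of block1, block2, block3, bolt1, bolt2, bolt3, bolt4 may be knocked a few centimetres aside while the robot is not near it.
Once in a run the grip may slacken for a moment while it holds something.
It also fails if it takes over 210 s, if anything falls off the work surface, if the arm or the gripper's body presses on something with over 40 N, if the wrist force passes 120 N, or if a joint passes its speed limit or range.

## Robot

A 6-joint arm with a two-finger parallel gripper is mounted at the origin on the work surface. World frame = base frame: x ahead of the robot, y to its left, z up, the work surface at z = 0. Lengths are in m, angles in degrees, forces in N, time in s.
With the tool pointing down it reaches from about 0.4 to 0.825 m from the base axis. Payload 7 kg.
Tool frame: the origin (TCP) lies at the very end of the fingers, on their centre line; the grasp point (between the pads) lies 19 mm behind it (ctrl.hold_point_z is the distance from the TCP to the grasp point, in m); z points along the fingers, y is the line along which they close (so a half turn about z gives the same grasp; the last joint's range is limited). The gripper opens to 88 mm and grips with 3 to 60 N. Pads are 19 mm wide; open, the fingers measure 130 mm over their backs; the gripper's body (78 mm by 193 mm) begins 47 mm behind the grasp point.
Start: joints at [16.507, 20.546, 0.682, 0, -70.136, -16.507], TCP at [0.675, -0, 0.227] pointing down, gripper open.
Joint ranges: [-176.03, 176.03], [-82.01, 121.73], [-58.28, 71.71], [-173.87, 95.51], [-174.79, -0.11], [-173.66, 173.66]. Speed limits (degrees/s): [136.94, 136.94, 172.46, 180, 180, 180].

## Interface

Orientations are given as [roll, pitch, yaw] about the fixed x, y, z axes, in that order (R = Rz(yaw) Ry(pitch) Rx(roll)).
In Python, from plant import sensors, viewer, workorder, ctrl gives the robot as it stands.
- The arm moves only by the shell command python3 -m pendant 'ROWS'. ROWS is JSON, a list of rows, each a list of 3 entries, a list of its own where there are three numbers: the opening, from -1 (shut) to 1 (fully open), so that 0 is half open, then the shift along the tool's x, y, z in m, then the turn, a rotation vector about the tool's x, y, z in degrees. A call has 1 to 10 rows; each row is the pose to reach, as a shift and turn from the pose commanded when the call began, along the tool's axes at that moment; what a row does not reach only later rows make up. A row lasts 1/12 s, in which the tool goes at most 41.7 mm and 7.16 degrees, less where a joint would pass 70% of its speed; a pose out of reach is approached as far as the arm can. A call with a gripper value outside its range is refused whole. The fingers move at their own pace and stop on an object; the grip force is fixed at half the most. Time passes only in rows, so rows that repeat a pose let the fingers close. It gives the time, the measured TCP pose, the force, the opening and the grip force at its end, in the units of the state.
- sensors.get_obs(): the state, without advancing time (a new reading comes with each control period).
- viewer.snapshot(name): name is "scene" or "side" or "wrist"; returns the picture (384x512x3 uint8, red, green, blue); there is no depth.
- viewer.camera_params(name): a dict with "fx", "fy", "cx", "cy" (pixels), "dist" ([k1, k2, p1, p2, k3] as OpenCV has them; the pictures are not rectified), "extrinsics" (4x4, takes a point from world to camera coordinates). Camera axes: x right, y up, looking along -z (the intrinsics and any distortion apply to the point x, -y, -z); pixel columns grow to the right and rows downward; lengths in m; the calibration is good to about 2 mm. A picture is of the moment at which its call begins: read the wrist's pose just before it. camera_params takes no time and is no camera call; for the wrist camera it gives the pose at the moment of the call.
- workorder.close_job(): hands the job in; it is judged then, once.
The state is a dict: "clock": time; "joint_pos": joint angles; "qvel": joint speeds; "tau": joint torques, N m; "tool_pos": TCP position; "orientation": TCP orientation; "force": force on the tool from outside, world axes, zero at the start; "moment": the same for the moment, N m; "opening": finger opening in m; "gripper_force": force on a finger pad.
Only numpy, scipy, OpenCV 4.12 (cv2) and the standard library are available. Lean on these libraries where they do the work, as an engineer would, in place of code of your own. Each camera call takes 0.05 s, during which the arm holds its last target. There are 200 camera calls.

## Working session

There is one attempt and no reset: what is moved stays moved. The work goes in short steps, Python scripts to look and compute and a shell command to move; the robot and the scene stay as the last step left them, time stands still between calls to the robot, and variables do not carry over. Pictures are saved under pics/ and viewed, at most 14 in all, crops included, and the job is handed in when it is done.

```bash
ls; mkdir -p pics; cat > h.py <<'E'
import numpy as np, cv2, json
from plant import sensors, viewer, workorder, ctrl
from scipy.spatial.transform import Rotation as R
def snap(n,f=None):
    p=viewer.camera_params(n); im=viewer.snapshot(n)
    if f: cv2.imwrite('pics/'+f+'.png',im[:,:,::-1])
    return im,p
def ray(p,uv):
    K=np.array([[p['fx'],0,p['cx']],[0,p['fy'],p['cy']],[0,0,1.]])
    q=cv2.undistortPoints(np.array(uv,float).reshape(-1,1,2),K,np.array(p['dist'],float)).reshape(-1,2)
    E=np.array(p['extrinsics']); d=np.c_[q[:,0],-q[:,1],-np.ones(len(q))]@E[:3,:3]
    return -E[:3,:3].T@E[:3,3],d
def onz(p,uv,z):
    c,d=ray(p,uv); return c+d*((z-c[2])/d[:,2])[:,None]
def proj(p,X):
    E=np.array(p['extrinsics']); X=np.atleast_2d(X); c=X@E[:3,:3].T+E[:3,3]
    K=np.array([[p['fx'],0,p['cx']],[0,p['fy'],p['cy']],[0,0,1.]])
    c=c*[1,-1,-1]
    return cv2.projectPoints(c,np.zeros(3),np.zeros(3),K,np.array(p['dist'],float))[0].reshape(-1,2)
def state():
    o=sensors.get_obs(); return o
def rel(xyz,yaw=None,rpy=None):
    "shift (m) and rotvec (deg) in the current tool axes to reach TCP xyz with tool down & yaw / rpy"
    o=sensors.get_obs(); R0=R.from_euler('xyz',o['orientation'],degrees=True)
    s=R0.inv().apply(np.array(xyz)-o['tool_pos'])
    if rpy is None: rpy=[180,0,yaw]
    t=(R0.inv()*R.from_euler('xyz',rpy,degrees=True)).as_rotvec(degrees=True)
    return np.round(s,4),np.round(t,1)
E
python3 - <<'E'
from h import *
for n in ['scene','side','wrist']:
    im,p=snap(n,n+'0'); E=np.array(p['extrinsics']); print(n,-E[:3,:3].T@E[:3,3],p['fx'])
print(state(),ctrl.hold_point_z)
a=[cv2.imread(f'pics/{n}0.png') for n in ['scene','side']]
cv2.imwrite('pics/both.png',cv2.resize(np.vstack(a),(800*512//1024*1,600)) if 0 else a[0])
E
```

```text
pics
scene [1.26932824 0.244626   1.16327221] 453.1226248002344
side [-0.02154171 -0.93991004  0.78455875] 496.0565572574603
wrist [ 0.67537215 -0.07238284  0.38454652] 332.527614897916
{'clock': 0.15, 'joint_pos': array([ 1.65054013e+01,  2.05846699e+01,  6.46687166e-01, -1.30617164e-02,
       -7.01369839e+01, -1.65064094e+01]), 'qvel': array([ 0.05251506, -0.13655229,  0.12816781,  0.08580159, -0.07842944,
       -0.07775672]), 'tau': array([ 1.39394037e-04, -5.83274567e+01,  2.93289685e+01,  7.00122759e+00,
        8.75052094e-03, -9.76538854e-05]), 'tool_pos': array([ 6.74635471e-01, -5.33338040e-05,  2.25819354e-01]), 'orientation': array([ 1.79924634e+02, -9.52704933e-03, -9.00054479e+01]), 'force': array([-0.10614203, -0.56912234, -1.21334545]), 'moment': array([-0.0189765 , -0.04181621,  0.03886237]), 'gripper_force': 0.0, 'opening': 0.08729557196697948} 0.0188
```

View pics/scene0.png

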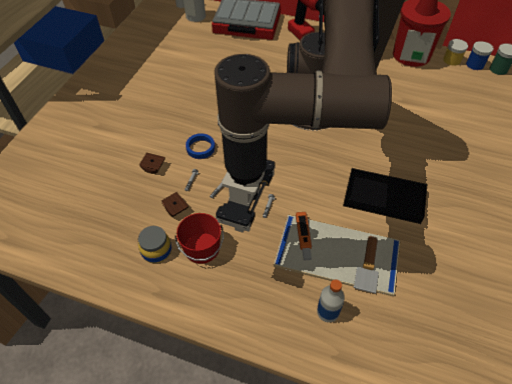

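View pics/side0.png

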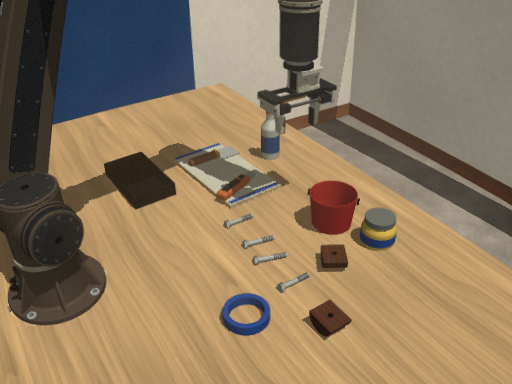

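The pictures show two blocks (scene 152,162 and 175,204; side 330,318 and 334,257) and four bolts (side 238,221; 258,241; 269,258; 293,282). The pail is at scene 200,240, the tray at 385,195, and the board around 338,255 with the knife and scraper on it. The glue bottle, putty tub and tape are clear of these.

```bash
python3 - <<'E'
from h import *
S=viewer.camera_params('side');C=viewer.camera_params('scene')
im=cv2.imread('pics/side0.png');hsv=cv2.cvtColor(im,cv2.COLOR_BGR2HSV)
def comps(m,amin):
    n,l,st,ce=cv2.connectedComponentsWithStats(m.astype(np.uint8)); 
    return [(l==i) for i in range(1,n) if st[i,4]>=amin]
m=(hsv[...,1]<60)&(hsv[...,2]>90); m[:205]=0;m[300:]=0;m[:,:215]=0;m[:,312:]=0
print('bolts side')
for c in comps(m,25):
    v,u=np.nonzero(c);P=onz(S,np.c_[u,v],.008)[:,:2];mu=P.mean(0);w,V=np.linalg.eigh(np.cov((P-mu).T));t=(P-mu)@V[:,1]
    print(len(u),mu.round(3),'mid',(mu+V[:,1]*(t.max()+t.min())/2).round(3),'len',round(np.ptp(t),3),'ang',round(np.degrees(np.arctan2(V[1,1],V[0,1])),1))
print('blocks scene',onz(C,[[152,159],[175,202]],.034).round(3).tolist(),'side',onz(S,[[330,315],[334,254]],.034).round(3).tolist())
print('pail rim',onz(C,[[200,234]],.095).round(3).tolist(),onz(S,[[333,194]],.095).round(3).tolist())
print('board corners scene',onz(C,[[288,218],[399,240],[395,291],[276,264]],.012).round(3).tolist())
print('tray rim scene',onz(C,[[353,170],[428,184],[423,220],[346,199]],.04).round(3).tolist())
print('knife scene',onz(C,[[300,213],[307,258]],.02).round(3).tolist(),'scraper',onz(C,[[373,237],[366,290]],.012).round(3).tolist())
print('glue',onz(C,[[328,318]],.0).round(3).tolist(),'putty',onz(C,[[155,258]],0).round(3).tolist(),'tape',onz(C,[[200,146]],.025).round(3).tolist())
E
```

```text
bolts side
127 [ 0.481 -0.009] mid [ 0.486 -0.009] len 0.087 ang -179.1
145 [ 0.479 -0.111] mid [ 0.483 -0.112] len 0.083 ang 170.7
165 [ 0.469 -0.18 ] mid [ 0.473 -0.181] len 0.083 ang 163.7
167 [ 0.471 -0.279] mid [ 0.472 -0.279] len 0.087 ang -177.8
blocks scene [[0.458, -0.422, 0.034], [0.591, -0.274, 0.034]] side [[0.46, -0.425, 0.034], [0.588, -0.279, 0.034]]
pail rim [[0.702, -0.132, 0.095]] [[0.685, -0.149, 0.095]]
board corners scene [[0.515, 0.067, 0.012], [0.479, 0.398, 0.012], [0.645, 0.414, 0.012], [0.677, 0.083, 0.012]]
tray rim scene [[0.286, 0.212, 0.04], [0.263, 0.446, 0.04], [0.405, 0.449, 0.04], [0.407, 0.218, 0.04]]
knife scene [[0.491, 0.098, 0.02], [0.633, 0.161, 0.02]] scraper [[0.495, 0.324, 0.012], [0.669, 0.339, 0.012]]
glue [[0.776, 0.262, 0.0]] putty [[0.771, -0.255, 0.0]] tape [[0.344, -0.302, 0.025]]
```

View pics/wrist0.png

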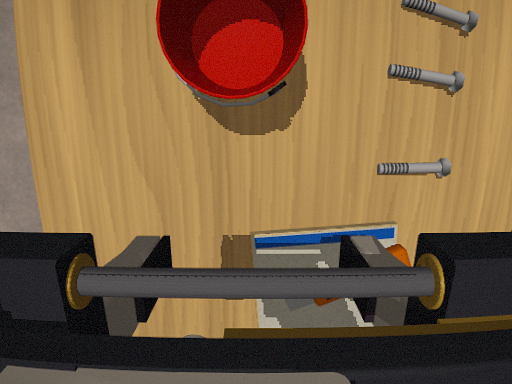

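```bash
python3 - <<'E'
from h import *
print(*rel([.476,-.009,.14],0))
im=cv2.imread('pics/scene0.png');h=cv2.cvtColor(im,cv2.COLOR_BGR2HSV)
m=((h[...,0]<6)|(h[...,0]>174))&(h[...,1]>150);m[:205]=0;m[:,:170]=0;m[:,230:]=0;m[270:]=0
v,u=np.nonzero(m);C=viewer.camera_params('scene')
P=onz(C,np.c_[u,v],.095); k=v<238; print(u.min(),u.max(),v.min(),v.max(),P[k].min(0),P[k].max(0))
im=cv2.imread('pics/wrist0.png');h=cv2.cvtColor(im,cv2.COLOR_BGR2HSV)
E
```

```text
[0.009  0.1985 0.0861] [  0.1   0.1 -90. ]
176 220 213 262 [ 0.63367878 -0.20142761  0.095     ] [ 0.73354247 -0.07936797  0.095     ]
```

```bash
python3 -m pendant '[[0,[0.009,0.1985,0.086],[0,0,-90]],[0,[0.009,0.1985,0.086],[0,0,-90]],[0,[0.009,0.1985,0.086],[0,0,-90]],[0,[0.009,0.1985,0.086],[0,0,-90]],[0,[0.009,0.1985,0.086],[0,0,-90]],[0,[0.009,0.1985,0.086],[0,0,-90]],[0,[0.009,0.1985,0.086],[0,0,-90]],[0,[0.009,0.1985,0.086],[0,0,-90]],[0,[0.009,0.1985,0.086],[0,0,-90]],[0,[0.009,0.1985,0.086],[0,0,-90]]]'
cat >> h.py <<'E'
def bolts(z=.008,name=None,cam='wrist'):
    im,p=snap(cam,name);h=cv2.cvtColor(im,cv2.COLOR_RGB2HSV)
    m=((h[...,1]<60)&(h[...,2]>70)).astype(np.uint8)
    n,l,st,ce=cv2.connectedComponentsWithStats(m)
    for i in range(1,n):
        if st[i,4]<40: continue
        v,u=np.nonzero(l==i);P=onz(p,np.c_[u,v],z)[:,:2];mu=P.mean(0);w,V=np.linalg.eigh(np.cov((P-mu).T));t=(P-mu)@V[:,1]
        if not .06<np.ptp(t)<.11 or np.ptp((P-mu)@V[:,0])>.035: continue
        d=V[:,1]*np.sign(V[0,1]); print('bolt mid',(mu+V[:,1]*(t.max()+t.min())/2).round(4),'len',round(np.ptp(t),3),'ang',round(np.degrees(np.arctan2(d[1],d[0])),1))
E
python3 - <<'E'
from h import *
o=state();print(o['tool_pos'],o['orientation']);bolts(name='w1')
print(*rel([.476,-.009,.003],0))
E
```

```text
clock: 0.98
tool_pos: [0.4763, -0.009, 0.1406]
orientation: [-180.0, -0.0, -18.0]
force: [0.0, -0.4, 0.7]
opening: 0.044
gripper_force: 0.0
[ 0.47627795 -0.0089994   0.14060162] [-1.79994102e+02 -2.46931833e-03 -1.80190556e+01]
bolt mid [ 0.4759 -0.179 ] len 0.084 ang -13.2
bolt mid [ 0.4858 -0.1093] len 0.085 ang -7.0
bolt mid [ 0.4888 -0.0053] len 0.085 ang 2.0
[-3.000e-04  1.000e-04  1.376e-01] [ -0.    0.  -17.5]
```

View pics/w1.png

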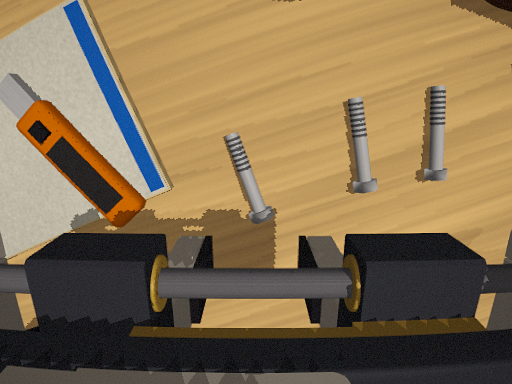

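The wrist view shows three bolts (246,178; 360,143; 435,133, heads nearer the base) and the knife at 80,160, with its blade end away from the base.

```bash
python3 - <<'E'
from h import *
print(*rel([.480,-.0055,.003],2))
im=cv2.imread('pics/w1.png');h=cv2.cvtColor(im,cv2.COLOR_BGR2HSV);p=viewer.camera_params('wrist')
m=(h[...,0]>4)&(h[...,0]<14)&(h[...,1]>200)&(h[...,2]>100);n,l,st,ce=cv2.connectedComponentsWithStats(m.astype(np.uint8));i=1+st[1:,4].argmax()
v,u=np.nonzero(l==i);(c,s,a)=cv2.minAreaRect(np.c_[u,v].astype(np.float32));b=cv2.boxPoints((c,s,a));print(onz(p,b,.034).round(3).tolist(),'center(body)',onz(p,[c],.034).round(3))
print([onz(p,b,.034-.012+.012).tolist()][0][:1])
E
```

```text
[ 0.0025 -0.0044  0.1376] [ -0.    0.  -19.5]
[[0.57, 0.115, 0.034], [0.571, 0.111, 0.034], [0.525, 0.09, 0.034], [0.524, 0.093, 0.034]] center(body) [[0.548 0.102 0.034]]
[[0.569787477346585, 0.11472302236110214, 0.033999999999999975]]
```

```bash
python3 -m pendant '[[0,[0.0025,-0.0044,0.09],[0,0,-19.5]],[0,[0.0025,-0.0044,0.09],[0,0,-19.5]],[0,[0.0025,-0.0044,0.09],[0,0,-19.5]],[0,[0.0025,-0.0044,0.125],[0,0,-19.5]],[0,[0.0025,-0.0044,0.1372],[0,0,-19.5]],[0,[0.0025,-0.0044,0.1372],[0,0,-19.5]],[-1,[0.0025,-0.0044,0.1372],[0,0,-19.5]],[-1,[0.0025,-0.0044,0.1372],[0,0,-19.5]],[-1,[0.0025,-0.0044,0.1372],[0,0,-19.5]],[-1,[0.0025,-0.0044,0.1372],[0,0,-19.5]]]'
python3 - <<'E'
from h import *
print(*rel([.476,-.0055,.15],2));print(*rel([.696,-.140,.15],2)); print(*rel([.696,-.140,.085],2))
E
```

```text
clock: 1.87
tool_pos: [0.4804, -0.0056, 0.0036]
orientation: [-180.0, -0.0, 1.1]
force: [0.3, 0.4, 0.5]
opening: 0.0223
gripper_force: 0.0
[-0.0043 -0.0002 -0.1464] [-0.  -0.  -0.9]
[ 0.2131  0.1384 -0.1463] [-0.  -0.  -0.9]
[ 0.2131  0.1384 -0.0813] [-0.  -0.  -0.9]
```

```bash
python3 -m pendant '[[-1,[0,0,0],[0,0,0]],[-1,[0,0,0],[0,0,0]],[-1,[0,0,0],[0,0,0]],[-1,[0,0,-0.04],[0,0,0]],[-1,[0,0,-0.08],[0,0,0]],[-1,[0,0,-0.12],[0,0,0]],[-1,[0.02,0.015,-0.146],[0,0,0]],[-1,[0.055,0.035,-0.146],[0,0,0]],[-1,[0.09,0.055,-0.146],[0,0,0]],[-1,[0.12,0.08,-0.146],[0,0,0]]]'
python3 - <<'E'
from h import *
print(*rel([.687,-.140,.13],2)); print(*rel([.687,-.140,.085],2))
E
```

```text
clock: 2.7
tool_pos: [0.604, -0.0835, 0.1506]
orientation: [-180.0, -0.2, 1.2]
force: [0.5, 1.2, -0.3]
opening: 0.0111
gripper_force: 30.0
[0.0817 0.0582 0.0208] [-0.  -0.2 -0.8]
[0.0816 0.0583 0.0658] [-0.  -0.2 -0.8]
```

```bash
python3 -m pendant '[[-1,[0.034,0.024,0],[0,0,0]],[-1,[0.068,0.048,0],[0,0,0]],[-1,[0.082,0.058,0.02],[0,0,0]],[-1,[0.082,0.058,0.055],[0,0,0]],[-1,[0.082,0.058,0.066],[0,0,0]],[-0.3,[0.082,0.058,0.066],[0,0,0]],[-0.1,[0.082,0.058,0.066],[0,0,0]],[-0.1,[0.082,0.058,0.04],[0,0,0]],[-0.1,[0.082,0.058,0],[0,0,0]],[-0.1,[0.04,0.05,0],[0,0,0]]]'
python3 - <<'E'
from h import *
snap('wrist','w2')
print(*rel([.477,-.1085,.06],-7)); print(*rel([.477,-.1085,.003],-7))
E
```

```text
clock: 3.53
tool_pos: [0.6554, -0.1333, 0.1611]
orientation: [179.8, -1.1, 1.3]
force: [1.8, 0.4, 4.2]
opening: 0.037
gripper_force: 0.0
[-0.1635 -0.0265  0.0948] [-0.  -0.4  8.2]
[-0.1639 -0.0264  0.1518] [-0.  -0.4  8.2]
```

View pics/w2.png

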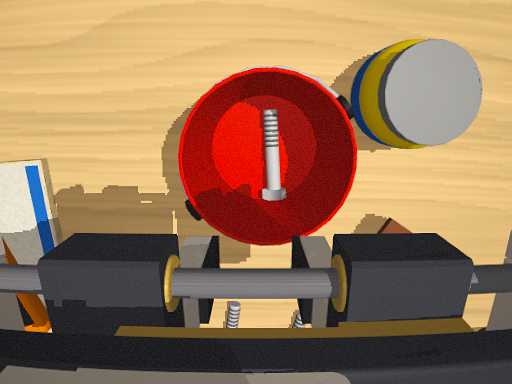

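The bolt lies in the pail (rim centred at about 268,155), and the putty tub is clear of it at 432,92.

```bash
python3 - <<'E'
from h import *
print(onz(viewer.camera_params('wrist'),[[268,155]],.095))
E
python3 -m pendant '[[-0.1,[-0.04,-0.007,0],[0,0,7.8]],[-0.1,[-0.08,-0.014,0],[0,0,7.8]],[-0.1,[-0.12,-0.02,0.02],[0,0,7.8]],[-0.1,[-0.155,-0.0265,0.055],[0,0,8.2]],[-0.1,[-0.164,-0.0265,0.09],[0,0,8.2]],[-0.1,[-0.164,-0.0265,0.12],[0,0,8.2]],[-0.1,[-0.164,-0.0265,0.145],[0,0,8.2]],[-0.1,[-0.164,-0.0265,0.151],[0,0,8.2]],[-1,[-0.164,-0.0265,0.151],[0,0,8.2]],[-1,[-0.164,-0.0265,0.151],[0,0,8.2]]]'
python3 - <<'E'
from h import *
print(*rel([.477,-.1085,.003],-7));
E
```

```text
[[ 0.68342023 -0.13859892  0.095     ]]
clock: 4.42
tool_pos: [0.4813, -0.1086, 0.001]
orientation: [-180.0, -0.2, -7.0]
force: [0.3, -0.1, 0.6]
opening: 0.0313
gripper_force: 0.0
[-0.0043  0.0004 -0.002 ] [-0.  -0.2  0. ]
```

```bash
python3 -m pendant '[[-1,[0,0,0],[0,0,0]],[-1,[0,0,0],[0,0,0]],[-1,[0,0,0],[0,0,0]],[-1,[0,0,0],[0,0,0]],[-1,[0,0,-0.04],[0,0,0]],[-1,[0,0,-0.08],[0,0,0]],[-1,[0.01,0,-0.12],[0,0,0]],[-1,[0.04,0.002,-0.146],[0,0,0]],[-1,[0.08,0.003,-0.146],[0,0,0]],[-1,[0.12,0.004,-0.146],[0,0,0]]]'
python3 -m pendant '[[-1,[0.04,0.001,0],[0,0,0]],[-1,[0.078,0.0025,0.01],[0,0,0]],[-1,[0.08,0.0025,0.04],[0,0,0]],[-1,[0.08,0.0025,0.062],[0,0,0]],[-0.3,[0.08,0.0025,0.062],[0,0,0]],[-0.1,[0.08,0.0025,0.062],[0,0,0]],[-0.1,[0.08,0.0025,0.04],[0,0,0]],[-0.1,[0.08,0.0025,0],[0,0,0]],[-0.1,[0.04,0.0025,0],[0,0,0]]]'
python3 - <<'E'
from h import *
print(*rel([.468,-.178,.12],-13)); print(*rel([.468,-.178,.003],-13))
E
```

```text
clock: 5.25
tool_pos: [0.6008, -0.1282, 0.1489]
orientation: [-179.9, -0.4, -7.0]
force: [0.8, 0.2, 0.1]
opening: 0.0113
gripper_force: 30.0
clock: 6.0
tool_pos: [0.6483, -0.1366, 0.1556]
orientation: [179.9, -1.1, -6.9]
force: [2.7, 0.9, 4.5]
opening: 0.0369
gripper_force: 0.0
[-0.1747  0.0627  0.0324] [ 0.  -1.1  6.1]
[-0.1769  0.0626  0.1494] [ 0.  -1.1  6.1]
```

```bash
python3 -m pendant '[[-0.1,[-0.04,0.015,0.01],[0,1,6]],[-0.1,[-0.08,0.03,0.02],[0,1,6]],[-0.1,[-0.12,0.045,0.03],[0,1,6]],[-0.1,[-0.155,0.0626,0.032],[0,1,6]],[-0.1,[-0.175,0.0626,0.032],[0,1,6]],[-0.1,[-0.175,0.0626,0.032],[0,1,6]],[-0.1,[-0.175,0.0626,0.032],[0,1,6]]]'
python3 - <<'E'
from h import *
bolts();print(*rel([.468,-.178,.003],-13))
E
```

```text
clock: 6.58
tool_pos: [0.4563, -0.1764, 0.1156]
orientation: [-179.9, -1.3, -13.1]
force: [0.1, -0.2, 0.2]
opening: 0.0395
gripper_force: 0.0
bolt mid [ 0.4756 -0.277 ] len 0.085 ang 3.6
bolt mid [ 0.475  -0.1779] len 0.085 ang -13.7
[ 0.008  -0.0005  0.1125] [-0.1 -1.3 -0. ]
```

```bash
python3 -m pendant '[[-0.1,[0.0056,-0.002,0.04],[0,-1.3,0]],[-0.1,[0.0056,-0.002,0.08],[0,-1.3,0]],[-0.1,[0.0056,-0.002,0.105],[0,-1.3,0]],[-0.1,[0.0056,-0.002,0.112],[0,-1.3,0]],[-0.1,[0.0056,-0.002,0.112],[0,-1.3,0]],[-1,[0.0056,-0.002,0.112],[0,-1.3,0]],[-1,[0.0056,-0.002,0.112],[0,-1.3,0]],[-1,[0.0056,-0.002,0.112],[0,-1.3,0]],[-1,[0.0056,-0.002,0.112],[0,-1.3,0]],[-1,[0.0056,-0.002,0.112],[0,-1.3,0]]]'
python3 - <<'E'
from h import *
print(*rel([.68,-.140,.15],-13));print(*rel([.68,-.140,.085],-13))
E
```

```text
clock: 7.47
tool_pos: [0.4642, -0.1757, 0.0008]
orientation: [-179.9, 0.3, -13.1]
force: [-0.4, -0.7, 1.0]
opening: 0.0116
gripper_force: 6.1
[ 0.2014 -0.0838 -0.15  ] [-0.1  0.3 -0.1]
[ 0.2017 -0.0837 -0.085 ] [-0.1  0.3 -0.1]
```

```bash
python3 -m pendant '[[-1,[0,0,0],[0,0,0]],[-1,[0,0,-0.04],[0,0,0]],[-1,[0,0,-0.08],[0,0,0]],[-1,[0.01,-0.004,-0.12],[0,0,0]],[-1,[0.04,-0.016,-0.146],[0,0,0]],[-1,[0.075,-0.032,-0.146],[0,0,0]],[-1,[0.11,-0.048,-0.146],[0,0,0]],[-1,[0.145,-0.064,-0.146],[0,0,0]],[-1,[0.18,-0.08,-0.146],[0,0,0]],[-1,[0.2015,-0.0838,-0.146],[0,0,0]]]'
python3 -m pendant '[[-1,[0,0,0],[0,0,0]],[-1,[0,0,0.03],[0,0,0]],[-1,[0,0,0.06],[0,0,0]],[-0.3,[0,0,0.06],[0,0,0]],[-0.1,[0,0,0.06],[0,0,0]],[-0.1,[0,0,0.04],[0,0,0]],[-0.1,[0,0,0],[0,0,0]],[-0.1,[-0.035,0.02,0],[0,0,-8]],[-0.1,[-0.07,0.04,0],[0,0,-16]],[-0.1,[-0.105,0.06,0],[0,0,-16]]]'
python3 - <<'E'
from h import *
print(*rel([.467,-.2775,.12],3.6))
E
```

```text
clock: 8.3
tool_pos: [0.6828, -0.1386, 0.1447]
orientation: [-179.9, 0.3, -13.0]
force: [0.3, 0.4, -0.7]
opening: 0.0106
gripper_force: 30.0
clock: 9.13
tool_pos: [0.5639, -0.1751, 0.1492]
orientation: [-179.9, 0.0, 3.4]
force: [-0.4, -0.4, 0.7]
opening: 0.0392
gripper_force: 0.0
[-0.1028  0.0965  0.0291] [-0.1  0.  -0.2]
```

```bash
python3 -m pendant '[[-0.1,[-0.028,0.028,0.01],[0,0,0]],[-0.1,[-0.056,0.056,0.02],[0,0,0]],[-0.1,[-0.084,0.084,0.03],[0,0,0]],[-0.1,[-0.098,0.0965,0.03],[0,0,0]],[-0.1,[-0.098,0.0965,0.03],[0,0,0]],[-0.1,[-0.098,0.0965,0.03],[0,0,0]]]'
python3 - <<'E'
from h import *
bolts(name='w3');print(*rel([.467,-.2775,.002],3.6))
E
```

```text
clock: 9.63
tool_pos: [0.4711, -0.2774, 0.1189]
orientation: [-180.0, 0.1, 2.8]
force: [1.1, 0.6, 0.1]
opening: 0.0393
gripper_force: 0.0
bolt mid [ 0.4752 -0.2763] len 0.087 ang 2.9
[-0.0047  0.0005  0.1166] [-0.1  0.1 -0.7]
```

View pics/w3.png

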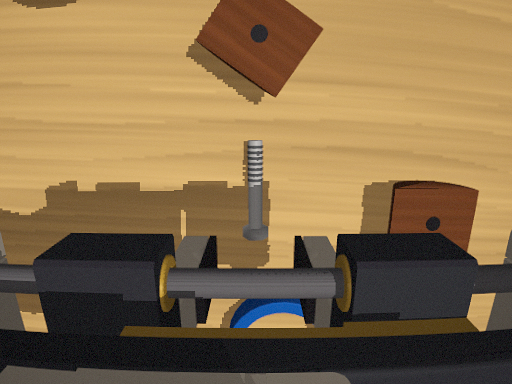

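Bolt 4 is at 255,190. One block's flat centre is at 260,33 and the other's at 433,223, with its half-round end showing at the top.

```bash
python3 -m pendant '[[-0.1,[-0.004,0,0.04],[0,0,0]],[-0.1,[-0.004,0,0.08],[0,0,0]],[-0.1,[-0.004,0,0.11],[0,0,0]],[-0.1,[-0.004,0,0.1166],[0,0,0]],[-0.1,[-0.004,0,0.1166],[0,0,0]],[-1,[-0.004,0,0.1166],[0,0,0]],[-1,[-0.004,0,0.1166],[0,0,0]],[-1,[-0.004,0,0.1166],[0,0,0]],[-1,[-0.004,0,0.1166],[0,0,0]],[-1,[-0.004,0,0.1166],[0,0,0]]]'
python3 - <<'E'
from h import *
print(*rel([.68,-.140,.15],3))
im=cv2.imread('pics/w3.png')
E
```

```text
clock: 10.52
tool_pos: [0.4672, -0.2763, 0.0004]
orientation: [-179.9, 0.2, 3.0]
force: [-0.2, -1.3, 4.3]
opening: 0.0113
gripper_force: 6.0
[ 0.2191 -0.1253 -0.1502] [-0.1  0.2 -0. ]
```

```bash
python3 -m pendant '[[-1,[0,0,0],[0,0,0]],[-1,[0,0,-0.04],[0,0,0]],[-1,[0,0,-0.08],[0,0,0]],[-1,[0.01,-0.006,-0.12],[0,0,0]],[-1,[0.045,-0.025,-0.146],[0,0,0]],[-1,[0.08,-0.045,-0.146],[0,0,0]],[-1,[0.115,-0.065,-0.146],[0,0,0]],[-1,[0.15,-0.085,-0.146],[0,0,0]],[-1,[0.185,-0.105,-0.146],[0,0,0]],[-1,[0.219,-0.125,-0.146],[0,0,0]]]'
python3 -m pendant '[[-1,[0,0,0],[0,0,0]],[-1,[0,0,0.03],[0,0,0]],[-1,[0,0,0.06],[0,0,0]],[-0.3,[0,0,0.06],[0,0,0]],[-0.1,[0,0,0.06],[0,0,0]],[-0.1,[0,0,0.04],[0,0,0]],[-0.1,[0,0,0],[0,0,0]],[-0.1,[-0.04,0.0,0],[0,0,0]],[-0.1,[-0.08,0.0,0],[0,0,0]],[-0.1,[-0.08,0,0],[0,0,0]]]'
python3 - <<'E'
from h import *
bolts(name='w4');o=state();print(o['tool_pos'])
a=cv2.imread('pics/w4.png');im,_=snap('side');b=im[130:330,190:450,::-1];b=cv2.resize(b,(512,384))
cv2.imwrite('pics/w4c.png',np.hstack([cv2.resize(a,(400,300)),cv2.resize(b,(400,300))]))
E
```

```text
clock: 11.35
tool_pos: [0.6803, -0.1388, 0.1443]
orientation: [-179.8, 0.3, 2.9]
force: [-0.6, -1.5, -1.2]
opening: 0.011
gripper_force: 30.0
clock: 12.18
tool_pos: [0.5929, -0.1449, 0.1478]
orientation: [-179.8, 0.3, 2.8]
force: [-0.2, 0.6, -2.1]
opening: 0.039
gripper_force: 0.0
[ 0.59653176 -0.14493267  0.14851687]
```

View pics/w4c.png

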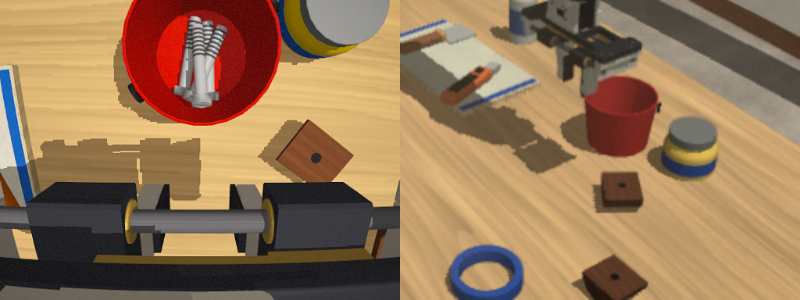

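All four bolts are in the pail and it stands upright. The knife is next.

```bash
python3 - <<'E'
from h import *
print(*rel([.50,.14,.22],10))
E
python3 -m pendant '[[0,[-0.02,-0.04,-0.02],[0,0,-7]],[0,[-0.04,-0.08,-0.04],[0,0,-7]],[0,[-0.06,-0.12,-0.06],[0,0,-7]],[0,[-0.07,-0.16,-0.07],[0,0,-7]],[0,[-0.075,-0.2,-0.07],[0,0,-7]],[0,[-0.08,-0.24,-0.07],[0,0,-7]],[0,[-0.08,-0.275,-0.07],[0,0,-7]],[0,[-0.08,-0.28,-0.07],[0,0,-7]],[0,[-0.08,-0.28,-0.07],[0,0,-7]]]'
python3 - <<'E'
from h import *
im,p=snap('wrist','w5');print(state()['tool_pos'])
E
```

```text
[-0.0845 -0.2897 -0.0707] [-0.1  0.  -7.1]
clock: 13.03
tool_pos: [0.5068, 0.1352, 0.2185]
orientation: [-179.8, 0.0, 10.2]
force: [0.0, 0.7, -0.4]
opening: 0.0437
gripper_force: 0.0
[0.50666282 0.13355063 0.21810389]
```

View pics/w5.png

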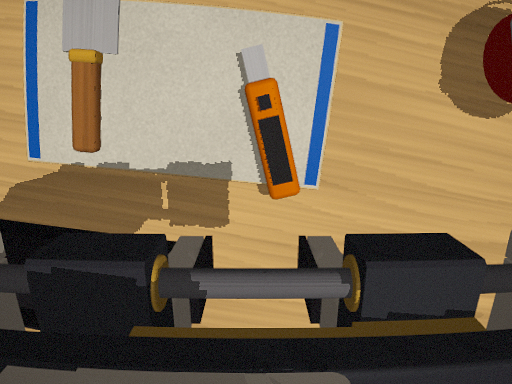

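The knife body runs from butt (286,196) to front (261,82). The scraper handle runs from (86,151) to (86,60). The board's near corners are at (31,158) and (317,187), its far right corner at (341,22).

```bash
python3 - <<'E'
from h import *
p=viewer.camera_params('wrist')
k=onz(p,[[286,196],[261,82]],.034);s=onz(p,[[86,151],[86,60]],.032);b=onz(p,[[31,158],[317,187],[341,22]],.012)
for n,q in(('k',k),('s',s)):
    d=q[1]-q[0];L=np.linalg.norm(d);d/=L;print(n,q.round(3).tolist(),L.round(3),'ang',np.degrees(np.arctan2(d[1],d[0])).round(1)); 
    print(' org',(q[0]+d*(.083 if n=='k' else .085)).round(3))
print(b.round(3).tolist())
d=(b[0]-b[1])[:2];L=np.linalg.norm(d);d/=L;print(L,'board yaw',np.degrees(np.arctan2(-d[0],d[1])),'center',((b[0]+b[1])/2)[:2]+np.array([d[1],-d[0]])*.09)
E
```

```text
k [[0.493, 0.099, 0.034], [0.603, 0.146, 0.034]] 0.12 ang 23.3
 org [0.57  0.132 0.034]
s [[0.504, 0.317, 0.032], [0.597, 0.324, 0.032]] 0.093 ang 3.8
 org [0.589 0.323 0.032]
[[0.481, 0.394, 0.012], [0.504, 0.063, 0.012], [0.679, 0.076, 0.012]]
0.33175122815466374 board yaw 4.036501713516643 center [0.58250712 0.23511837]
```

```bash
python3 - <<'E'
from h import *
print(state()['joint_pos'].round(1));print(*rel([.565,.130,.016],23.3))
E
```

```text
[ 36.1   6.7 -18.8  -0.3 -64.5  64.2]
[0.0571 0.0145 0.202 ] [ -0.2   0.1 -13.2]
```

```bash
python3 -m pendant '[[0.3,[0.03,0.007,0.03],[0,0,-7]],[0.3,[0.057,0.0145,0.06],[0,0,-13]],[0.3,[0.057,0.0145,0.1],[0,0,-13]],[0.3,[0.057,0.0145,0.14],[0,0,-13]],[0.3,[0.057,0.0145,0.17],[0,0,-13]],[0.3,[0.057,0.0145,0.195],[0,0,-13]],[0.3,[0.057,0.0145,0.202],[0,0,-13]],[0.3,[0.057,0.0145,0.202],[0,0,-13]],[-1,[0.057,0.0145,0.202],[0,0,-13]],[-1,[0.057,0.0145,0.202],[0,0,-13]]]'
python3 -m pendant '[[-1,[0,0,0],[0,0,0]],[-1,[0,0,0],[0,0,0]],[-1,[0,0,-0.03],[0,0,0]],[-1,[0,0,-0.07],[0,0,0]],[-1,[0,0,-0.11],[0,0,0]],[-1,[0,0,-0.12],[0,0,0]]]'
python3 - <<'E'
from h import *
print(*rel([.37,.331,.13],90))
E
```

```text
clock: 13.92
tool_pos: [0.5645, 0.127, 0.0152]
orientation: [-179.8, 0.1, 22.9]
force: [0.5, -0.2, -0.1]
opening: 0.0486
gripper_force: 0.0
clock: 14.42
tool_pos: [0.5669, 0.1278, 0.1409]
orientation: [-179.8, -0.3, 23.0]
force: [1.2, 1.4, -0.5]
opening: 0.0341
gripper_force: 30.0
[-0.102  -0.2639  0.0112] [  0.   -0.4 -67. ]
```

```bash
python3 -m pendant '[[-1,[-0.01,-0.026,0],[0,0,-7]],[-1,[-0.02,-0.052,0],[0,0,-14]],[-1,[-0.03,-0.078,0],[0,0,-21]],[-1,[-0.04,-0.104,0],[0,0,-28]],[-1,[-0.05,-0.13,0],[0,0,-35]],[-1,[-0.06,-0.156,0],[0,0,-42]],[-1,[-0.07,-0.182,0],[0,0,-49]],[-1,[-0.08,-0.208,0],[0,0,-56]],[-1,[-0.09,-0.234,0],[0,0,-63]],[-1,[-0.102,-0.264,0.01],[0,0,-67]]]'
python3 - <<'E'
from h import *
print(state()['opening']);print(*rel([.37,.331,.046],90))
im,p=snap('side','s1');cv2.imwrite('pics/s1.png',cv2.resize(im[100:260,70:320,::-1],(500,320)))
E
```

```text
clock: 15.25
tool_pos: [0.3668, 0.3318, 0.1272]
orientation: [-179.8, -0.3, 90.3]
force: [1.0, 1.1, -2.6]
opening: 0.0335
gripper_force: 30.0
0.03349626585952735
[-0.0012  0.0034  0.0812] [-0.2 -0.3  0.3]
```

View pics/s1.png

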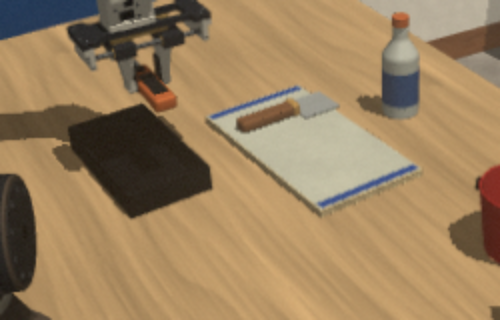

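The knife is held above the tray and the board holds only the scraper. I'll check the tray rim position in this view before lowering.

```bash
python3 - <<'E'
from h import *
S=viewer.camera_params('side');C=viewer.camera_params('scene')
for n,cam in(('scene',C),('side',S)):
    im=cv2.imread(f'pics/{n}0.png').max(2); m=(im<45).astype(np.uint8)
    if n=='scene': m[:165]=0;m[225:]=0;m[:,:340]=0;m[:,435:]=0
    else: m[:148]=0;m[210:]=0;m[:,:100]=0;m[:,180:]=0
    c=max(cv2.findContours(m,0,2)[0],key=cv2.contourArea);h=cv2.approxPolyDP(cv2.convexHull(c),3,True)[:,0]
    print(n,np.c_[h,onz(cam,h,.04)[:,:2].round(3),onz(cam,h,0)[:,:2].round(3)].tolist())
E
```

```text
scene [[352.0, 169.0, 0.283, 0.208, 0.248, 0.207], [426.0, 184.0, 0.265, 0.44, 0.229, 0.447], [420.0, 223.0, 0.419, 0.443, 0.389, 0.45], [344.0, 205.0, 0.431, 0.217, 0.401, 0.216]]
side [[141.0, 154.0, 0.381, 0.427, 0.403, 0.5], [170.0, 182.0, 0.392, 0.218, 0.414, 0.28], [133.0, 204.0, 0.261, 0.17, 0.276, 0.229], [106.0, 173.0, 0.248, 0.375, 0.263, 0.445], [105.0, 164.0, 0.262, 0.431, 0.277, 0.504]]
```

```bash
python3 -m pendant '[[-1,[0,-0.008,0.03],[0,0,-4]],[-1,[0,-0.008,0.06],[0,0,-4]],[-1,[0,-0.008,0.079],[0,0,-4]],[-1,[0,-0.008,0.079],[0,0,-4]],[0.1,[0,-0.008,0.079],[0,0,-4]],[0.2,[0,-0.008,0.079],[0,0,-4]],[0.2,[0,-0.008,0.079],[0,0,-4]],[0.2,[0,-0.008,0.04],[0,0,-4]],[0.2,[0,-0.008,0],[0,0,-4]]]'
python3 - <<'E'
from h import *
o=state();print(o['joint_pos'].round(0))
print(*rel([.555,.3205,.12],4))
E
```

```text
clock: 16.05
tool_pos: [0.3586, 0.329, 0.126]
orientation: [-179.6, 0.0, 93.9]
force: [0.3, 1.5, 0.1]
opening: 0.0519
gripper_force: 0.0
[ 65.   8. -30.  -0. -52. 119.]
[-0.0218  0.1954  0.0048] [-0.3  0.3 89.9]
```

```bash
python3 -m pendant '[[0.1,[-0.003,0.022,0],[0,0,7]],[0.1,[-0.006,0.045,0],[0,0,14]],[0.1,[-0.008,0.067,0],[0,0,21]],[0.1,[-0.01,0.09,0],[0,0,28]],[0.1,[-0.012,0.11,0],[0,0,35]],[0.1,[-0.014,0.135,0],[0,0,42]],[0.1,[-0.016,0.157,0],[0,0,49]],[0.1,[-0.018,0.18,0],[0,0,56]],[0.1,[-0.02,0.2,0],[0,0,63]],[0.1,[-0.022,0.224,0],[0,0,70]]]'
python3 - <<'E'
from h import *
print(*rel([.584,.3225,.015],4))
E
```

```text
clock: 16.88
tool_pos: [0.5854, 0.3236, 0.1263]
orientation: [-179.7, 0.1, 23.6]
force: [-0.0, 0.4, 0.8]
opening: 0.0483
gripper_force: 0.0
[-0.0015  0.001   0.1113] [-0.3  0.1 19.6]
```

```bash
python3 -m pendant '[[0.1,[-0.001,0.001,0],[0,0,7]],[0.1,[-0.001,0.001,0.02],[0,0,14]],[0.1,[-0.001,0.001,0.04],[0,0,19.6]],[0.1,[-0.001,0.001,0.07],[0,0,19.6]],[0.1,[-0.001,0.001,0.095],[0,0,19.6]],[0.1,[-0.001,0.001,0.111],[0,0,19.6]],[0.1,[-0.001,0.001,0.111],[0,0,19.6]],[-1,[-0.001,0.001,0.111],[0,0,19.6]],[-1,[-0.001,0.001,0.111],[0,0,19.6]],[-1,[-0.001,0.001,0.111],[0,0,19.6]]]'
python3 -m pendant '[[-1,[0,0,0],[0,0,0]],[-1,[0,0,0],[0,0,0]],[-1,[0,0,-0.03],[0,0,0]],[-1,[0,0,-0.07],[0,0,0]],[-1,[0,0,-0.11],[0,0,0]],[-1,[0,0,-0.12],[0,0,0]]]'
python3 - <<'E'
from h import *
print(*rel([.305,.325,.13],94))
E
```

```text
clock: 17.72
tool_pos: [0.5837, 0.3232, 0.0147]
orientation: [-179.8, 0.2, 4.3]
force: [0.2, 1.1, 0.7]
opening: 0.0335
gripper_force: 0.5
clock: 18.22
tool_pos: [0.5861, 0.3237, 0.1404]
orientation: [-179.6, -0.2, 4.4]
force: [1.8, 0.6, 1.1]
opening: 0.0279
gripper_force: 30.0
[-0.2802 -0.0227  0.0098] [ -0.2  -0.4 -89.6]
```

```bash
python3 -m pendant '[[-1,[-0.025,-0.002,0],[0,0,-7]],[-1,[-0.05,-0.004,0],[0,0,-14]],[-1,[-0.075,-0.006,0],[0,0,-21]],[-1,[-0.1,-0.008,0],[0,0,-28]],[-1,[-0.13,-0.01,0],[0,0,-35]],[-1,[-0.16,-0.012,0],[0,0,-42]],[-1,[-0.19,-0.014,0],[0,0,-49]],[-1,[-0.22,-0.016,0],[0,0,-56]],[-1,[-0.25,-0.02,0],[0,0,-63]],[-1,[-0.28,-0.022,0],[0,0,-70]]]'
python3 -m pendant '[[-1,[0,0,0],[0,0,-7]],[-1,[0,0,0],[0,0,-14]],[-1,[0,0,0],[0,0,-20]],[-1,[0,0,0],[0,0,-20]]]'
python3 - <<'E'
from h import *
print(*rel([.305,.325,.05],94),state()['opening'])
E
```

```text
clock: 19.05
tool_pos: [0.3013, 0.3226, 0.1345]
orientation: [-179.7, -0.0, 74.6]
force: [-0.6, 1.4, -1.6]
opening: 0.0282
gripper_force: 30.0
clock: 19.38
tool_pos: [0.3022, 0.3228, 0.1348]
orientation: [-179.7, -0.1, 94.6]
force: [-0.2, 0.4, -0.8]
opening: 0.0277
gripper_force: 30.0
[0.0017 0.0034 0.0848] [-0.3 -0.1  0.6] 0.02771515356262106
```

```bash
python3 -m pendant '[[-1,[0,0.002,0.03],[0,0,0]],[-1,[0,0.002,0.06],[0,0,0]],[-1,[0,0.002,0.082],[0,0,0]],[-1,[0,0.002,0.082],[0,0,0]],[0,[0,0.002,0.082],[0,0,0]],[0,[0,0.002,0.082],[0,0,0]],[0,[0,0.002,0.04],[0,0,0]],[0,[0,0.002,0],[0,0,0]],[0,[0,0.03,-0.02],[0,0,0]],[0,[0,0.06,-0.03],[0,0,0]]]'
python3 -m pendant '[[0,[0,0.04,0],[0,0,7]],[0,[0,0.08,0],[0,0,14]],[0,[0,0.12,0],[0,0,21]],[0,[0,0.16,0],[0,0,28]],[0,[0,0.2,0],[0,0,35]],[0,[0,0.2,0],[0,0,42]]]'
python3 - <<'E'
from h import *
a,_=snap('scene');b,_=snap('side')
cv2.imwrite('pics/s2.png',np.hstack([cv2.resize(a[130:310,130:430,::-1],(500,300)),cv2.resize(b[130:250,80:200,::-1],(300,300))]))
print(state()['joint_pos'])
E
```

```text
clock: 20.22
tool_pos: [0.3641, 0.33, 0.1713]
orientation: [179.9, -0.6, 94.5]
force: [-0.6, 2.5, -0.5]
opening: 0.0437
gripper_force: 0.0
clock: 20.72
tool_pos: [0.5684, 0.3427, 0.1644]
orientation: [-179.8, -0.1, 51.8]
force: [-0.4, 0.6, 0.7]
opening: 0.044
gripper_force: 0.0
[ 48.00137694  21.59760914  -5.9906705   -0.31191444 -62.44455539
  94.14433893]
```

View pics/s2.png

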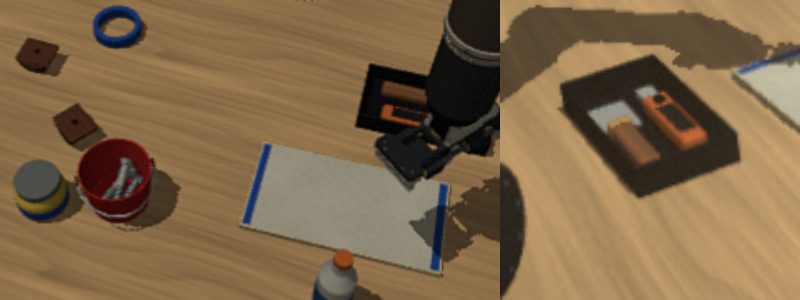

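Knife and scraper both lie inside the tray, the board is empty, and bolts and pail are fine. Blocks next.

```bash
python3 - <<'E'
from h import *
print(*rel([.46,-.33,.26],0))
E
python3 -m pendant '[[0.9,[0,0.01,-0.03],[0,0,6]],[0.9,[0,0.04,-0.06],[0,0,12]],[0.9,[0.03,0.06,-0.09],[0,0,18]],[0.9,[0.06,0.08,-0.1],[0,0,24]],[0.9,[0.09,0.1,-0.1],[0,0,30]],[0.9,[0.12,0.12,-0.1],[0,0,36]],[0.9,[0.15,0.14,-0.1],[0,0,42]],[0.9,[0.18,0.16,-0.1],[0,0,48]],[0.9,[0.21,0.18,-0.1],[0,0,52]],[0.9,[0.24,0.2,-0.1],[0,0,52]]]'
python3 - <<'E'
from h import *
print(*rel([.46,-.33,.26],0))
E
```

```text
[-0.5937  0.3316 -0.097 ] [-0.3  0.1 52. ]
clock: 21.65
tool_pos: [0.8606, 0.4086, 0.2656]
orientation: [-179.8, 0.2, 0.3]
force: [1.4, 1.0, 0.5]
opening: 0.0829
gripper_force: 0.0
[-0.4049  0.7363  0.0043] [-0.2  0.2  0.3]
```

```bash
python3 -m pendant '[[0.9,[-0.03,0.02,0],[0,0,0]],[0.9,[-0.055,0.05,0],[0,0,0]],[0.9,[-0.08,0.085,0],[0,0,0]],[0.9,[-0.1,0.12,0],[0,0,0]],[0.9,[-0.12,0.155,0],[0,0,0]],[0.9,[-0.14,0.19,0],[0,0,0]],[0.9,[-0.16,0.225,0],[0,0,0]],[0.9,[-0.18,0.26,0],[0,0,0]],[0.9,[-0.2,0.295,0],[0,0,0]],[0.9,[-0.22,0.33,0],[0,0,0]]]'
python3 -m pendant '[[0.9,[-0.02,0.036,0],[0,0,0]],[0.9,[-0.04,0.072,0],[0,0,0]],[0.9,[-0.06,0.108,0],[0,0,0]],[0.9,[-0.08,0.144,0],[0,0,0]],[0.9,[-0.1,0.18,0],[0,0,0]],[0.9,[-0.12,0.216,0],[0,0,0]],[0.9,[-0.14,0.252,0],[0,0,0]],[0.9,[-0.16,0.288,0],[0,0,0]],[0.9,[-0.18,0.324,0],[0,0,0]],[0.9,[-0.195,0.36,0],[0,0,0]]]'
python3 -m pendant '[[0.9,[0,0.035,0],[0,0,0]],[0.9,[0,0.035,0],[0,0,0]],[0.9,[0,0.035,0],[0,0,0]]]'
python3 - <<'E'
from h import *
im,p=snap('wrist','w6');print(state()['tool_pos'],state()['joint_pos'].round())
E
```

```text
clock: 22.48
tool_pos: [0.64, 0.0758, 0.2656]
orientation: [-179.8, 0.1, 0.6]
force: [1.5, -0.5, 0.1]
opening: 0.0832
gripper_force: 0.0
clock: 23.32
tool_pos: [0.447, -0.2848, 0.2658]
orientation: [-179.9, 0.1, 0.6]
force: [0.9, -0.2, 0.6]
opening: 0.0832
gripper_force: 0.0
clock: 23.57
tool_pos: [0.4484, -0.3201, 0.2647]
orientation: [-179.9, 0.2, 0.4]
force: [-0.5, 0.9, 1.8]
opening: 0.0832
gripper_force: 0.0
[ 0.44868738 -0.31917165  0.26453647] [-15.   8. -12.  -0. -71. 106.]
```

View pics/w6.png

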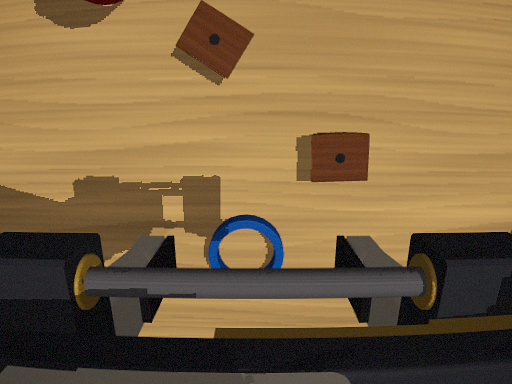

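Block A's face is centred at 340,157 (long side across the picture) and block B's at 214,39, tilted. The tape is at 246,250.

```bash
cat >> h.py <<'E'
def blocks(name=None,cam='wrist',z=.034,amin=400):
    im,p=snap(cam,name);h=cv2.cvtColor(im,cv2.COLOR_RGB2HSV).astype(int)
    m=((h[...,0]<14)&(h[...,1]>100)&(h[...,2]>35)&(h[...,2]<140)&(im[...,1].astype(int)>18)).astype(np.uint8)
    n,l,st,ce=cv2.connectedComponentsWithStats(cv2.morphologyEx(m,3,np.ones((3,3))))
    m=cv2.morphologyEx(m,2,np.ones((3,3)));n,l,st,ce=cv2.connectedComponentsWithStats(m)
    for i in range(1,n):
        if st[i,4]<amin: continue
        v,u=np.nonzero(l==i);P=onz(p,np.c_[u,v],z)[:,:2]*1000
        c,s,a=cv2.minAreaRect(P.astype(np.float32)); 
        # edge direction of length s[0] is angle a
        ax=a if s[0]<s[1] else a+90   # block axis = shorter (56) side
        print('px',ce[i].round(),'c',(np.array(c)/1000).round(4),'size',np.round(s),'axis(short side) ang',round((ax+90)%180-90,1))
E
python3 - <<'E'
from h import *
blocks()
E
```

```text
px [215.  39.] c [ 0.5935 -0.2732] size [67. 56.] axis(short side) ang -32.1
px [340. 157.] c [ 0.4647 -0.419 ] size [58. 69.] axis(short side) ang 2.0
```

```bash
cat >> h.py <<'E'
def hold(pt,yaw,tilt=0):
    "shift/turn that brings the grasp point to pt, tool leaning so that it points outward by tilt"
    Rt=R.from_euler('z',yaw,degrees=True)*R.from_euler('y',-tilt,degrees=True)*R.from_euler('x',180,degrees=True)
    o=sensors.get_obs(); R0=R.from_euler('xyz',o['orientation'],degrees=True)
    xyz=np.array(pt)+Rt.apply([0,0,.0188])
    return R0.inv().apply(xyz-o['tool_pos']).round(4),(R0.inv()*Rt).as_rotvec(degrees=True).round(1)
E
python3 -m pendant '[[1,[0.01,0.05,0],[0,0,7]],[1,[0.016,0.1,0],[0,0,14]],[1,[0.016,0.1,0.03],[0,0,21]],[1,[0.016,0.1,0.06],[0,0,28]],[1,[0.016,0.1,0.09],[0,0,35]],[1,[0.016,0.1,0.1],[0,0,42]],[1,[0.016,0.1,0.1],[0,0,49]],[1,[0.016,0.1,0.1],[0,0,56]],[1,[0.016,0.1,0.1],[0,0,63]],[1,[0.016,0.1,0.1],[0,0,70]]]'
python3 - <<'E'
from h import *
print(*hold([.465,-.419,.1],-88));print(*hold([.465,-.419,.022],-88))
E
```

```text
clock: 24.5
tool_pos: [0.4663, -0.4172, 0.1636]
orientation: [179.8, 0.2, -69.8]
force: [-0.1, -0.6, -0.4]
opening: 0.0877
gripper_force: 0.0
[0.0015 0.0016 0.0824] [ 0.2  0.2 18.2]
[0.0018 0.0013 0.1604] [ 0.2  0.2 18.2]
```

```bash
python3 -m pendant '[[1,[0.0015,0.0015,0.0],[0,0,7]],[1,[0.0015,0.0015,0.02],[0,0,14]],[1,[0.0015,0.0015,0.05],[0,0,18]],[1,[0.0015,0.0015,0.09],[0,0,18]],[1,[0.0015,0.0015,0.125],[0,0,18]],[1,[0.0015,0.0015,0.15],[0,0,18]],[1,[0.0015,0.0015,0.16],[0,0,18]],[1,[0.0015,0.0015,0.16],[0,0,18]],[-1,[0.0015,0.0015,0.16],[0,0,18]],[-1,[0.0015,0.0015,0.16],[0,0,18]]]'
python3 -m pendant '[[-1,[0,0,0],[0,0,0]],[-1,[0,0,0],[0,0,0]],[-1,[0,0,0],[0,0,0]],[-1,[0,0,0],[0,0,0]],[-1,[0,0,-0.03],[0,0,0]],[-1,[0,0,-0.07],[0,0,0]],[-1,[0,0,-0.11],[0,0,0]],[-1,[0,0,-0.15],[0,0,0]],[-1,[0,0,-0.18],[0,0,0]]]'
python3 - <<'E'
from h import *
print(state()['opening'],state()['gripper_force']);print(*hold([.565,.29,.2],20))
E
```

```text
clock: 25.33
tool_pos: [0.4652, -0.4201, 0.0043]
orientation: [179.8, 0.1, -87.5]
force: [-0.3, -1.3, 0.7]
opening: 0.0793
gripper_force: 0.0
clock: 26.08
tool_pos: [0.465, -0.4214, 0.1866]
orientation: [179.9, 0.0, -87.7]
force: [1.1, -0.1, -0.2]
opening: 0.056
gripper_force: 30.0
0.05598305103662509 29.987753927707672
[-0.7067 -0.1288  0.0054] [ 1.000e-01  2.000e-01 -1.077e+02]
```

```bash
python3 -m pendant '[[-1,[-0.02,-0.004,0],[0,0,-5]],[-1,[-0.05,-0.009,0],[0,0,-10]],[-1,[-0.085,-0.015,0],[0,0,-16]],[-1,[-0.12,-0.022,0],[0,0,-22]],[-1,[-0.16,-0.03,0],[0,0,-28]],[-1,[-0.2,-0.036,0],[0,0,-34]],[-1,[-0.24,-0.043,0],[0,0,-40]],[-1,[-0.28,-0.05,0],[0,0,-46]],[-1,[-0.32,-0.057,0],[0,0,-52]],[-1,[-0.36,-0.065,0],[0,0,-58]]]'
python3 - <<'E'
from h import *
print(state()['opening'],state()['gripper_force']);print(*hold([.565,.29,.2],20))
E
```

```text
clock: 26.92
tool_pos: [0.5145, -0.0567, 0.1836]
orientation: [180.0, 0.3, -29.4]
force: [1.5, 0.7, -1.2]
opening: 0.0557
gripper_force: 30.0
0.055726506445966724 29.98235285282135
[-0.1262 -0.3268  0.003 ] [ -0.1   0.3 -49.4]
```

```bash
python3 -m pendant '[[-1,[-0.013,-0.036,0],[0,0,-6]],[-1,[-0.026,-0.072,0],[0,0,-12]],[-1,[-0.039,-0.108,0],[0,0,-18]],[-1,[-0.053,-0.144,0],[0,0,-24]],[-1,[-0.067,-0.18,0],[0,0,-30]],[-1,[-0.081,-0.216,0],[0,0,-36]],[-1,[-0.095,-0.252,0],[0,0,-42]],[-1,[-0.109,-0.285,0],[0,0,-48]],[-1,[-0.12,-0.31,0.01],[0,0,-49]],[-1,[-0.126,-0.327,0.04],[0,0,-49]]]'
python3 - <<'E'
from h import *
print(state()['opening'],state()['gripper_force']);print(*hold([.565,.29,.037],20))
E
```

```text
clock: 27.75
tool_pos: [0.5697, 0.2926, 0.1476]
orientation: [-179.7, -0.2, 19.6]
force: [1.4, 0.7, 0.0]
opening: 0.056
gripper_force: 30.0
0.05597159178471705 29.987074434757233
[-0.0058  0.0017  0.1294] [-0.3 -0.2 -0.4]
```

```bash
python3 -m pendant '[[-1,[-0.004,0,0.04],[0,0,0]],[-1,[-0.004,0,0.08],[0,0,0]],[-1,[-0.004,0,0.105],[0,0,0]],[-1,[-0.004,0,0.118],[0,0,0]],[-1,[-0.004,0,0.125],[0,0,0]],[-1,[-0.004,0,0.125],[0,0,0]]]'
python3 - <<'E'
from h import *
print(*hold([.565,.29,.035],20))
E
```

```text
clock: 28.25
tool_pos: [0.5622, 0.2863, 0.0173]
orientation: [-179.9, 0.4, 19.3]
force: [0.2, 0.3, -0.5]
opening: 0.0559
gripper_force: 30.0
[ 0.0038 -0.0025  0.0011] [-0.1  0.4 -0.7]
```

```bash
python3 -m pendant '[[-1,[0,0,0.001],[0,0,0]],[0.3,[0,0,0.001],[0,0,0]],[0.5,[0,0,0.001],[0,0,0]],[0.8,[0,0,0.001],[0,0,0]],[0.9,[0,0,0.001],[0,0,0]],[0.9,[0,0,0.001],[0,0,0]],[0.9,[0,0,0.001],[0,0,0]]]'
python3 -m pendant '[[0.9,[0.0023,0,0],[0,7,0]],[0.9,[0.0045,0,-0.0006],[0,14,0]],[0.9,[0.0067,0,-0.0012],[0,21,0]],[0.9,[0.0088,0,-0.0022],[0,28,0]],[0.9,[0.0108,0,-0.0034],[0,35,0]],[0.9,[0.0126,0,-0.0048],[0,42,0]],[0.9,[0.0142,0,-0.0065],[0,49,0]],[0.9,[0.0156,0,-0.0083],[0,56,0]],[0.9,[0.0163,0,-0.0094],[0,60,0]],[0.9,[0.0163,0,-0.0094],[0,60,0]]]'
python3 - <<'E'
from h import *
o=state();print(o['joint_pos'].round(0))
Rt=R.from_euler('xyz',o['orientation'],degrees=True);print('hold',o['tool_pos']-Rt.apply([0,0,.0188]),'z',Rt.apply([0,0,1]))
a,_=snap('scene');b,_=snap('side')
cv2.imwrite('pics/s3.png',np.hstack([cv2.resize(a[180:320,250:430,::-1],(400,311)),cv2.resize(b[70:220,140:320,::-1],(373,311))]))
E
```

```text
clock: 28.83
tool_pos: [0.563, 0.2871, 0.0183]
orientation: [-179.8, 0.2, 19.3]
force: [-0.2, 0.7, 0.6]
opening: 0.0814
gripper_force: 0.0
clock: 29.67
tool_pos: [0.612, 0.301, 0.1072]
orientation: [174.3, -27.8, 17.6]
force: [-28.6, 45.5, -1.7]
opening: 0.0832
gripper_force: 0.0
[ 31.  14. -51.  96. -12. -18.]
hold [0.60314887 0.30017442 0.12377435] z [ 0.47202626  0.04550373 -0.88040935]
```

View pics/s3.png

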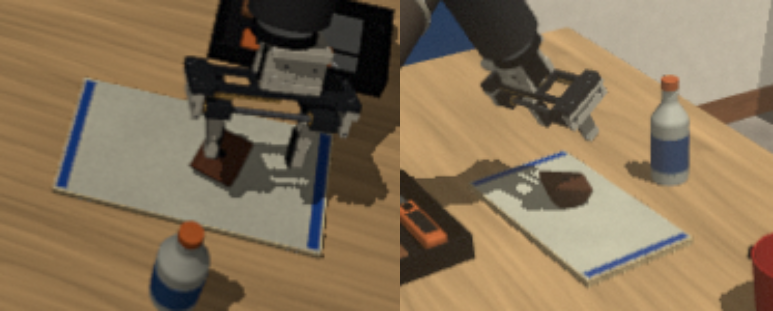

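The scene shows block A still on its curve on the board, and the gripper thrown off upward. An outward lean runs joint 5 towards 0, a wrist singularity. I'll recover to tool-down and do the flip with sideways leans, block axis radial.

```bash
python3 - <<'E'
from h import *
o=state();print(o['clock'],o['force'].round(1),o['joint_pos'].round(2),o['tool_pos'],o['orientation'].round(1),o['qvel'].round(1))
E
python3 -m pendant '[[0.9,[0,0,-0.01],[0,0,0]],[0.9,[0,0,-0.02],[0,0,0]]]'
python3 - <<'E'
from h import *
o=state();print(o['joint_pos'].round(2));print(*rel([.56,.287,.2],19))
E
```

```text
29.7667 [0.2 0.9 0.2] [ 31.33  14.21 -50.92  95.28 -12.01 -17.73] [0.61069448 0.30063505 0.10921015] [174.3 -27.9  17.7] [0.2 2.3 2.9 4.  0.2 9.8]
clock: 29.93
tool_pos: [0.6028, 0.3008, 0.1257]
orientation: [173.9, -27.8, 18.3]
force: [-1.0, -0.5, 0.1]
opening: 0.083
gripper_force: 0.0
[ 36.85  12.52 -50.62  81.85 -14.48  -8.45]
[-0.0051  0.0088 -0.0862] [  6.1 -27.7  -2.1]
```

```bash
python3 -m pendant '[[0.9,[-0.001,0.002,-0.02],[1,-6,0]],[0.9,[-0.002,0.004,-0.04],[3,-12,-1]],[0.9,[-0.003,0.006,-0.06],[4,-18,-1]],[0.9,[-0.005,0.008,-0.08],[5,-24,-2]],[0.9,[-0.005,0.009,-0.086],[6,-27.7,-2]],[0.9,[-0.005,0.009,-0.086],[6,-27.7,-2]],[0.9,[-0.005,0.009,-0.086],[6,-27.7,-2]]]'
python3 - <<'E'
from h import *
o=state();print(o['joint_pos'].round(2),o['qvel'].round());blocks(name='w7')
C=viewer.camera_params('scene');blocks(name='sc7',cam='scene',z=.046,amin=60)
E
```

```text
clock: 30.52
tool_pos: [0.5557, 0.2902, 0.2015]
orientation: [177.1, -8.7, 18.0]
force: [1.5, -3.5, -0.4]
opening: 0.0831
gripper_force: 0.0
[ 49.65  12.37 -18.32   8.69 -53.73  53.28] [ -24.   29.  103. -117. -108.  127.]
px [270. 201.] c [0.568  0.2691] size [60. 69.] axis(short side) ang 77.0
px [411.  12.] c [-0.6759  0.2463] size [183.  85.] axis(short side) ang -63.8
px [300.  27.] c [-0.4158 -0.1825] size [111.  58.] axis(short side) ang -31.5
px [174. 204.] c [ 0.6043 -0.2694] size [68. 60.] axis(short side) ang -31.9
px [350. 248.] c [0.575 0.269] size [56. 65.] axis(short side) ang 78.6
```

```bash
python3 - <<'E'
from h import *
print(*hold([.57,.269,.15],-12))
E
python3 -m pendant '[[1,[0,0,0],[0,0,0]],[1,[0,0,0],[0,0,0]]]'
python3 - <<'E'
from h import *
o=state();print(o['tool_pos'],o['orientation'],o['joint_pos'].round(1),o['qvel'].round());blocks();print(*hold([.57,.269,.15],-12))
E
```

```text
[-0.0105  0.0215  0.0721] [ 0.3 -9.5 29.4]
clock: 30.78
tool_pos: [0.5607, 0.2859, 0.1985]
orientation: [176.6, -9.0, 17.5]
force: [-0.3, -0.2, -0.9]
opening: 0.0869
gripper_force: 0.0
[0.56066204 0.2859386  0.19850034] [176.63082851  -9.00313166  17.4912717 ] [ 49.4  12.6 -18.8   9.5 -53.1  52.5] [-0. -0. -2. -1. -1.  1.]
px [268. 199.] c [0.5753 0.2679] size [59. 70.] axis(short side) ang 77.0
[-0.0059  0.0147  0.0678] [ 1.  -9.6 29.2]
```

```bash
python3 -m pendant '[[1,[-0.001,0.007,0.01],[0.5,-5,5]],[1,[-0.002,0.0145,0.02],[1,-9.6,10]],[1,[-0.002,0.0145,0.03],[1,-9.6,17]],[1,[-0.002,0.0145,0.04],[1,-9.6,24]],[1,[-0.002,0.0145,0.05],[1,-9.6,30]],[1,[-0.002,0.0145,0.06],[1,-9.6,30]],[1,[-0.002,0.0145,0.06],[1,-9.6,30]]]'
python3 - <<'E'
from h import *
blocks();print(*hold([.574,.268,.036],-13))
E
```

```text
clock: 31.42
tool_pos: [0.571, 0.2703, 0.1378]
orientation: [180.0, 0.2, -12.6]
force: [0.1, -1.2, -0.1]
opening: 0.0878
gripper_force: 0.0
px [255. 184.] c [0.5787 0.2682] size [59. 44.] axis(short side) ang -12.7
[0.0036 0.0025 0.122 ] [-0.   0.2  0.4]
```

```bash
python3 -m pendant '[[1,[0.004,0.002,0.04],[0,0,0]],[1,[0.004,0.002,0.08],[0,0,0]],[1,[0.004,0.002,0.11],[0,0,0]],[1,[0.004,0.002,0.121],[0,0,0]],[1,[0.004,0.002,0.121],[0,0,0]],[-1,[0.004,0.002,0.121],[0,0,0]],[-1,[0.004,0.002,0.121],[0,0,0]],[-1,[0.004,0.002,0.121],[0,0,0]],[-1,[0.004,0.002,0.121],[0,0,0]],[-1,[0.004,0.002,0.121],[0,0,0]]]'
python3 -m pendant '[[-1,[0,0,0],[0,0,0]],[-1,[0,0,0],[0,0,0]],[-1,[0,0,-0.02],[0,0,0]],[-1,[0,0,-0.04],[0,0,7]],[-1,[0,0,-0.04],[0,0,14]],[-1,[0,0,-0.04],[0,0,21]],[-1,[0,0,-0.04],[0,0,28]],[-1,[0,0,-0.04],[0,0,35]],[-1,[0,0,-0.04],[0,0,42]],[-1,[0,0,-0.04],[0,0,49]]]'
python3 - <<'E'
from h import *
print(state()['joint_pos'].round());print(*hold([.575,.29,.036],-63))
E
```

```text
clock: 32.3
tool_pos: [0.5761, 0.271, 0.0215]
orientation: [-179.6, 0.1, -12.7]
force: [-0.3, -1.5, 1.3]
opening: 0.0597
gripper_force: 0.4
clock: 33.13
tool_pos: [0.5753, 0.2703, 0.0599]
orientation: [-180.0, 0.3, -62.1]
force: [-0.4, -0.4, -1.4]
opening: 0.0557
gripper_force: 30.0
[ 43.  25. -16.  -0. -49. -14.]
[-0.0173 -0.0089  0.0428] [-0.   0.3  0.9]
```

```bash
python3 -m pendant '[[-1,[-0.008,-0.004,0.015],[0,0,0]],[-1,[-0.0173,-0.0089,0.03],[0,0,0]],[-1,[-0.0173,-0.0089,0.038],[0,0,0]],[-1,[-0.0173,-0.0089,0.039],[0,0,0]],[-1,[-0.0173,-0.0089,0.039],[0,0,0]],[0.5,[-0.0173,-0.0089,0.039],[0,0,0]],[0.8,[-0.0173,-0.0089,0.039],[0,0,0]],[1,[-0.0173,-0.0089,0.039],[0,0,0]],[1,[-0.0173,-0.0089,0.039],[0,0,0]],[1,[-0.0173,-0.0089,0.039],[0,0,0]]]'
python3 -m pendant '[[1,[0.0023,0,0],[0,7,0]],[1,[0.0045,0,-0.0006],[0,14,0]],[1,[0.0067,0,-0.0012],[0,21,0]]]'
python3 - <<'E'
from h import *
o=state();print(o['joint_pos'].round());Rt=R.from_euler('xyz',o['orientation'],degrees=True);print('hold',o['tool_pos']-Rt.apply([0,0,.0188]),'z',Rt.apply([0,0,1]))
E
```

```text
clock: 33.97
tool_pos: [0.5752, 0.29, 0.0212]
orientation: [-179.9, 0.3, -61.7]
force: [-0.9, 0.6, 0.3]
opening: 0.0836
gripper_force: 0.0
clock: 34.22
tool_pos: [0.5795, 0.285, 0.0238]
orientation: [-179.6, -20.9, -61.9]
force: [1.1, -1.0, -0.6]
opening: 0.0872
gripper_force: 0.0
[ 53.  30. -27.  27. -45. -47.]
hold [0.57618696 0.29089687 0.04132578] z [ 0.17396351 -0.31203897 -0.93400662]
```

```bash
python3 -m pendant '[[1,[0.0023,0,0],[0,7,0]],[1,[0.0045,0,-0.0006],[0,14,0]],[1,[0.0067,0,-0.0012],[0,21,0]],[1,[0.0088,0,-0.0022],[0,28,0]],[1,[0.0088,0,-0.0022],[0,28,0]]]'
cat >> h.py <<'E'
def st():
    o=state();Rt=R.from_euler('xyz',o['orientation'],degrees=True);print('j',o['joint_pos'].round(),'hold',(o['tool_pos']-Rt.apply([0,0,.0188])).round(4),'z',Rt.apply([0,0,1]).round(3),'y',Rt.apply([0,1,0]).round(3),'open',round(o['opening'],4),round(o['gripper_force'],1))
E
python3 - <<'E'
from h import *
st()
E
```

```text
clock: 34.63
tool_pos: [0.5808, 0.2789, 0.0247]
orientation: [179.7, -49.3, -61.2]
force: [0.9, -0.5, -0.4]
opening: 0.0878
gripper_force: 0.0
j [ 61.  40. -29.  46. -62. -70.] hold [0.574  0.2914 0.037 ] z [ 0.36  -0.667 -0.652] y [-0.878 -0.478  0.003] open 0.0878 0.0
```

```bash
python3 -m pendant '[[1,[0.0023,0,0],[0,7,0]],[1,[0.0045,0,-0.0006],[0,14,0]],[1,[0.0045,0,-0.0006],[0,14,0]],[1,[0.0045,0,-0.0006],[0,14,0]],[-1,[0.0045,0,-0.0006],[0,14,0]],[-1,[0.0045,0,-0.0006],[0,14,0]],[-1,[0.0045,0,-0.0006],[0,14,0]],[-1,[0.0045,0,-0.0006],[0,14,0]],[-1,[0.0045,0,-0.0006],[0,14,0]],[-1,[0.0045,0,-0.0006],[0,14,0]]]'
python3 - <<'E'
from h import *
st();im,p=snap('scene');b,_=snap('side')
cv2.imwrite('pics/s4.png',np.hstack([cv2.resize(im[180:320,250:430,::-1],(400,311)),cv2.resize(b[70:220,140:320,::-1],(373,311))]))
E
```

```text
clock: 35.47
tool_pos: [0.5833, 0.2753, 0.0321]
orientation: [-179.7, -62.6, -62.0]
force: [-0.8, 0.6, 2.4]
opening: 0.0559
gripper_force: 30.0
j [ 63.  46. -28.  50. -72. -77.] hold [0.5754 0.29   0.0408] z [ 0.421 -0.782 -0.459] y [-0.881 -0.473 -0.002] open 0.0559 30.0
```

View pics/s4.png

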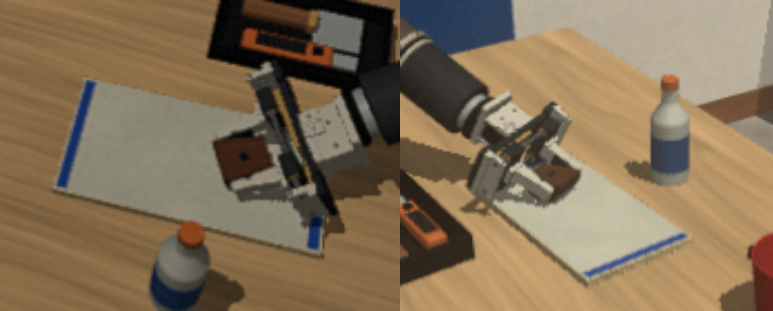

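The gripper holds the block on the lean. Lift and turn over.

```bash
python3 -m pendant '[[-1,[0.03,0,-0.015],[0,0,0]],[-1,[0.06,0,-0.03],[0,-7,0]],[-1,[0.085,0,-0.045],[0,-14,0]],[-1,[0.1,0,-0.054],[0,-21,0]],[-1,[0.1,0,-0.056],[0,-28,0]],[-1,[0.1,0,-0.058],[0,-35,0]],[-1,[0.1,0,-0.06],[0,-42,0]],[-1,[0.1,0,-0.062],[0,-49,0]],[-1,[0.1,0,-0.062],[0,-56,0]],[-1,[0.1,0,-0.062],[0,-63,0]]]'
python3 -m pendant '[[-1,[0,0,0],[0,-7,0]],[-1,[0,0,0],[0,-14,0]],[-1,[0,0,0],[0,-21,0]],[-1,[0,0,0],[0,-28,0]],[-1,[0,0,0],[0,-35,0]],[-1,[0,0,0],[0,-42,0]],[-1,[0,0,0],[0,-49,0]],[-1,[0,0,0],[0,-56,0]],[-1,[0,0,0],[0,-62,0]],[-1,[0,0,0],[0,-66,0]]]'
python3 - <<'E'
from h import *
st();print(*hold([.58,.30,.06],-62,-70)); print(*hold([.58,.30,.06],-62,-66))
E
```

```text
clock: 36.4
tool_pos: [0.5784, 0.2849, 0.15]
orientation: [-179.7, 0.7, -61.6]
force: [0.2, -2.5, -1.8]
opening: 0.0555
gripper_force: 30.0
clock: 37.23
tool_pos: [0.5791, 0.2816, 0.1467]
orientation: [179.8, 66.7, -62.1]
force: [-0.5, 0.1, -2.0]
opening: 0.0558
gripper_force: 30.0
j [  6.  41.  14. -59. -98.  33.] hold [0.5872 0.2664 0.1541] z [-0.432  0.81  -0.396] y [-0.882 -0.47   0.001] open 0.0558 30.0
[ 0.0723 -0.0096  0.0676] [ 0.1 -3.3 -0. ]
[ 0.0736 -0.0096  0.0676] [ 0.1  0.7 -0. ]
```

```bash
python3 - <<'E'
from h import *
print(*hold([.575,.312,.10],-62,-60)); print(*hold([.575,.312,.05],-62,-60))
E
```

```text
[ 0.0337 -0.0108  0.0635] [ 0.1  6.7 -0. ]
[ 0.0796 -0.0109  0.0833] [ 0.1  6.7 -0. ]
```

```bash
python3 -m pendant '[[-1,[0.017,-0.005,0.031],[0,3,0]],[-1,[0.034,-0.011,0.0635],[0,6.7,0]],[-1,[0.05,-0.011,0.0705],[0,6.7,0]],[-1,[0.065,-0.011,0.077],[0,6.7,0]],[-1,[0.074,-0.011,0.081],[0,6.7,0]],[-1,[0.0796,-0.011,0.0833],[0,6.7,0]],[-1,[0.0796,-0.011,0.0833],[0,6.7,0]]]'
python3 - <<'E'
from h import *
st();b,_=snap('side');im,_=snap('scene')
cv2.imwrite('pics/s5.png',np.hstack([cv2.resize(im[180:320,250:430,::-1],(400,311)),cv2.resize(b[70:220,140:320,::-1],(373,311))]))
print(*hold([.575,.312,.042],-62,-60))
E
```

```text
clock: 37.82
tool_pos: [0.5671, 0.3269, 0.0405]
orientation: [179.8, 59.6, -62.0]
force: [0.0, -1.0, -2.1]
opening: 0.0556
gripper_force: 30.0
j [ 12.  45.  10. -56. -85.  38.] hold [0.5748 0.3126 0.05  ] z [-0.408  0.76  -0.505] y [-0.881 -0.473  0.002] open 0.0556 30.0
[0.0085 0.0009 0.0047] [ 0.1 -0.4  0.2]
```

View pics/s5.png

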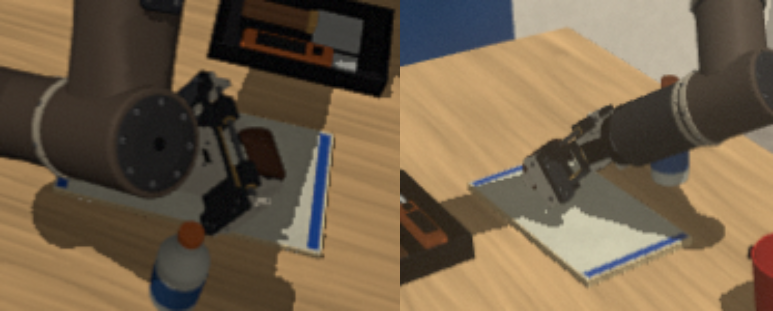

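```bash
python3 -m pendant '[[-1,[0.0035,0,0.002],[0,0,0]],[-1,[0.007,0,0.004],[0,0,0]],[-1,[0.009,0,0.0052],[0,0,0]],[-1,[0.009,0,0.0052],[0,0,0]]]'
python3 - <<'E'
from h import *
st()
E
```

```text
clock: 38.25
tool_pos: [0.5673, 0.3275, 0.0314]
orientation: [-179.9, 59.6, -61.7]
force: [-0.4, 0.3, -1.9]
opening: 0.0559
gripper_force: 30.0
j [ 12.  45.  10. -56. -85.  38.] hold [0.575  0.3132 0.0409] z [-0.408  0.76  -0.506] y [-0.881 -0.473 -0.001] open 0.0559 30.0
```

```bash
python3 -m pendant '[[-1,[0.0017,0,0.001],[0,0,0]],[-1,[0.0035,0,0.002],[0,0,0]],[-1,[0.0035,0,0.002],[0,0,0]]]'
python3 -m pendant '[[-1,[0.0017,0,0.001],[0,0,0]],[-1,[0.0035,0,0.002],[0,0,0]],[-1,[0.0035,0,0.002],[0,0,0]]]'
python3 - <<'E'
from h import *
st()
E
```

```text
clock: 38.5
tool_pos: [0.5676, 0.3276, 0.0301]
orientation: [-179.7, 59.7, -61.4]
force: [-1.1, -3.9, 10.8]
opening: 0.056
gripper_force: 30.0
clock: 38.75
tool_pos: [0.5675, 0.3276, 0.0298]
orientation: [-179.4, 59.9, -61.0]
force: [-2.2, -8.6, 29.0]
opening: 0.056
gripper_force: 30.0
j [ 12.  46.  10. -56. -85.  39.] hold [0.5752 0.3132 0.0392] z [-0.41   0.762 -0.502] y [-0.879 -0.477 -0.005] open 0.056 30.0
```

```bash
python3 -m pendant '[[-1,[-0.004,0,-0.0023],[0,0,0]],[0.3,[-0.004,0,-0.0023],[0,0,0]],[0.5,[-0.004,0,-0.0023],[0,0,0]],[0.7,[-0.004,0,-0.0023],[0,0,0]],[1,[-0.004,0,-0.0023],[0,0,0]],[1,[-0.004,0,-0.0023],[0,0,0]],[1,[-0.004,0,-0.0023],[0,0,0]]]'
python3 -m pendant '[[1,[0,0,-0.03],[0,0,0]],[1,[0,0,-0.07],[0,0,0]],[1,[0,0,-0.11],[0,0,0]],[1,[-0.02,0,-0.14],[0,0,0]],[1,[-0.05,0,-0.16],[0,7,0]],[1,[-0.07,0,-0.16],[0,14,0]],[1,[-0.07,0,-0.16],[0,21,0]],[1,[-0.07,0,-0.16],[0,28,0]]]'
python3 - <<'E'
from h import *
st();b,_=snap('side');im,_=snap('scene')
cv2.imwrite('pics/s6.png',np.hstack([cv2.resize(im[180:320,250:430,::-1],(400,311)),cv2.resize(b[70:220,140:320,::-1],(373,311))]))
E
```

```text
clock: 39.33
tool_pos: [0.5672, 0.3277, 0.0278]
orientation: [-180.0, 59.6, -61.7]
force: [0.0, 0.8, 0.6]
opening: 0.0843
gripper_force: 0.0
clock: 40.0
tool_pos: [0.6181, 0.2367, 0.1728]
orientation: [-179.5, 31.2, -61.6]
force: [-0.1, -0.5, -0.2]
opening: 0.0874
gripper_force: 0.0
j [ 18.  28.  10. -31. -80.  18.] hold [0.6226 0.2281 0.1889] z [-0.239  0.46  -0.855] y [-0.881 -0.472 -0.008] open 0.0874 0.0
```

View pics/s6.png

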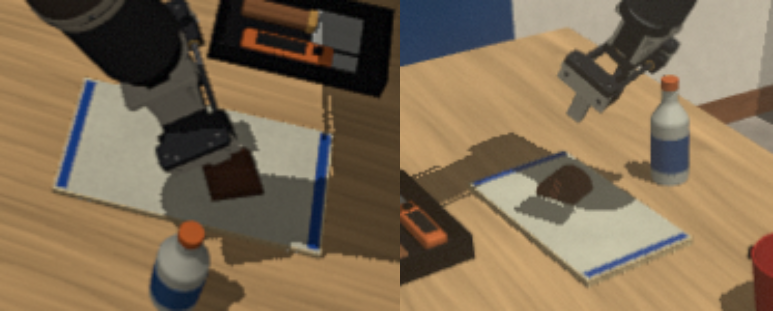

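Block A now shows dome up, flat down on the board. I've used up the pictures, so from here I'll measure numerically.

```bash
python3 -m pendant '[[1,[-0.02,0,-0.03],[0,7,0]],[1,[-0.04,0,-0.05],[0,14,0]],[1,[-0.06,0.0,-0.06],[0,21,0]],[1,[-0.06,0,-0.06],[0,28,0]],[1,[-0.06,0,-0.06],[0,31,0]],[1,[-0.06,0,-0.06],[0,31,0]]]'
python3 - <<'E'
from h import *
st();blocks(cam='scene',z=.034,amin=60);blocks(cam='side',z=.034,amin=60);print(*rel([.57,-.21,.2],-90))
E
```

```text
clock: 40.6
tool_pos: [0.6045, 0.2565, 0.2517]
orientation: [180.0, 0.5, -61.5]
force: [-1.1, -0.5, -0.7]
opening: 0.0878
gripper_force: 0.0
j [ 40.  18.   1.  -0. -72. -11.] hold [0.6046 0.2564 0.2705] z [-0.004  0.007 -1.   ] y [-0.879 -0.477  0.001] open 0.0878 0.0
px [342.   4.] c [-0.6556 -0.0503] size [51. 96.] axis(short side) ang 72.3
px [410.  13.] c [-0.6904  0.2396] size [158.  55.] axis(short side) ang -64.6
px [504.  25.] c [-0.7228  0.6367] size [151.  60.] axis(short side) ang -83.9
px [300.  27.] c [-0.4324 -0.1861] size [109.  59.] axis(short side) ang -30.5
px [174. 204.] c [ 0.5972 -0.2749] size [69. 60.] axis(short side) ang -31.9
px [353. 257.] c [0.5928 0.2827] size [64. 64.] axis(short side) ang 28.5
px [337. 112.] c [1.116  0.3442] size [181.  73.] axis(short side) ang -85.5
px [302. 121.] c [0.965  0.3468] size [ 83. 121.] axis(short side) ang 88.1
px [383. 127.] c [1.171  0.1622] size [91. 32.] axis(short side) ang -44.8
px [403. 137.] c [1.1665 0.0668] size [105.  87.] axis(short side) ang -47.4
px [455. 165.] c [ 1.1734 -0.1554] size [242.  74.] axis(short side) ang -0.2
px [222. 158.] c [0.59  0.272] size [101.  57.] axis(short side) ang -14.2
px [496. 188.] c [ 1.1718 -0.3124] size [ 76. 146.] axis(short side) ang 2.5
px [332. 207.] c [ 0.7096 -0.1231] size [247. 125.] axis(short side) ang -41.5
px [137. 188.] c [0.3014 0.2495] size [58. 21.] axis(short side) ang -6.0
px [334. 255.] c [ 0.5843 -0.2825] size [75. 57.] axis(short side) ang -33.5
[0.393  0.2517 0.0466] [ 0.3  0.7 28.3]
```

```bash
python3 - <<'E'
from h import *
print(*rel([.594,-.274,.2],-122))
E
python3 -m pendant '[[1,[0.03,0.015,0],[0,0,6]],[1,[0.07,0.035,0],[0,0,12]],[1,[0.105,0.055,0],[0,0,18]],[1,[0.14,0.075,0],[0,0,24]],[1,[0.175,0.09,0],[0,0,30]],[1,[0.21,0.11,0],[0,0,36]],[1,[0.245,0.13,0],[0,0,42]],[1,[0.28,0.15,0],[0,0,48]],[1,[0.315,0.165,0],[0,0,54]],[1,[0.35,0.185,0],[0,0,60]]]'
python3 - <<'E'
from h import *
print(*rel([.594,-.274,.2],-122))
E
```

```text
[0.4608 0.261  0.0458] [ 0.4  0.6 60.3]
clock: 41.53
tool_pos: [0.6088, -0.1447, 0.2476]
orientation: [179.4, 0.4, -122.2]
force: [0.4, 0.7, 0.1]
opening: 0.0875
gripper_force: 0.0
[ 0.1176 -0.0568  0.0461] [ 0.6  0.4 -0.2]
```

```bash
python3 - <<'E'
from h import *
blocks()
print(*hold([.594,-.274,.15],-122))
E
```

```text
px [201.  61.] c [ 0.5934 -0.2736] size [67. 56.] axis(short side) ang -32.7
[ 0.1117 -0.0565  0.1149] [ 0.6  0.3 -0.8]
```

```bash
python3 -m pendant '[[1,[0.035,-0.018,0.03],[0,0,-0.8]],[1,[0.07,-0.036,0.06],[0,0,-0.8]],[1,[0.1,-0.05,0.09],[0,0,-0.8]],[1,[0.112,-0.0565,0.115],[0,0,-0.8]],[1,[0.112,-0.0565,0.15],[0,0,-0.8]],[1,[0.112,-0.0565,0.18],[0,0,-0.8]],[1,[0.112,-0.0565,0.21],[0,0,-0.8]],[1,[0.112,-0.0565,0.23],[0,0,-0.8]],[1,[0.112,-0.0565,0.237],[0,0,-0.8]],[1,[0.112,-0.0565,0.237],[0,0,-0.8]]]'
python3 - <<'E'
from h import *
st()
E
```

```text
clock: 42.42
tool_pos: [0.5952, -0.2652, 0.0074]
orientation: [179.2, 0.3, -121.1]
force: [0.3, 0.1, 0.1]
opening: 0.0875
gripper_force: 0.0
j [ -7.  30. -15.  -1. -45. -23.] hold [ 0.5954 -0.2654  0.0262] z [-0.009  0.012 -1.   ] y [-0.856  0.517  0.013] open 0.0875 0.0
```

```bash
python3 -m pendant '[[1,[0.007,0,-0.002],[0,0,-1]],[1,[0.0055,0,-0.002],[0,-7,-1]],[1,[0.0035,0,-0.0026],[0,-14,-1]],[1,[0.0013,0,-0.0032],[0,-21,-1]],[1,[-0.0008,0,-0.0042],[0,-28,-1]],[1,[-0.0028,0,-0.0054],[0,-35,-1]],[1,[-0.0046,0,-0.0068],[0,-42,-1]],[1,[-0.0062,0,-0.0085],[0,-49,-1]],[1,[-0.0074,0,-0.01],[0,-55,-1]],[1,[-0.0074,0,-0.01],[0,-55,-1]]]'
python3 - <<'E'
from h import *
st();print(state()['force'])
E
```

```text
clock: 43.25
tool_pos: [0.5989, -0.2618, 0.0182]
orientation: [179.6, 55.8, -120.7]
force: [-0.9, -0.7, -1.6]
opening: 0.0877
gripper_force: 0.0
j [-41.  43.   6. -56. -78.  37.] hold [ 0.5911 -0.2752  0.0288] z [ 0.417  0.714 -0.562] y [-0.862  0.507  0.003] open 0.0877 0.0
[-0.91750176 -0.74247258 -1.62476299]
```

```bash
python3 -m pendant '[[1,[0.004,0,0.003],[0,0,0]],[1,[0.004,0,0.003],[0,0,0]],[-1,[0.004,0,0.003],[0,0,0]],[-1,[0.004,0,0.003],[0,0,0]],[-1,[0.004,0,0.003],[0,0,0]],[-1,[0.004,0,0.003],[0,0,0]],[-1,[0.004,0,0.003],[0,0,0]],[-1,[0.004,0,0.003],[0,0,0]],[-1,[0.004,0,0.003],[0,0,0]]]'
python3 - <<'E'
from h import *
st()
E
```

```text
clock: 44.0
tool_pos: [0.6017, -0.2572, 0.0159]
orientation: [-180.0, 55.4, -120.0]
force: [1.9, 1.3, 2.7]
opening: 0.0557
gripper_force: 29.7
j [-41.  43.   6. -56. -77.  37.] hold [ 0.594  -0.2706  0.0265] z [ 0.412  0.712 -0.568] y [-0.865  0.501 -0.   ] open 0.0557 29.7
```

```bash
python3 -m pendant '[[-1,[-0.033,0,-0.022],[0,0,0]],[-1,[-0.066,0,-0.045],[0,6,0]],[-1,[-0.1,0,-0.068],[0,12,0]],[-1,[-0.123,0,-0.085],[0,19,0]],[-1,[-0.123,0,-0.087],[0,26,0]],[-1,[-0.12,0,-0.089],[0,33,0]],[-1,[-0.115,0,-0.091],[0,40,0]],[-1,[-0.112,0,-0.092],[0,47,0]],[-1,[-0.11,0,-0.093],[0,54,0]],[-1,[-0.11,0,-0.093],[0,55,0]]]'
python3 - <<'E'
from h import *
st();print(*hold([.59,.10,.2],-65))
E
```

```text
clock: 44.83
tool_pos: [0.5953, -0.2673, 0.1585]
orientation: [-180.0, -0.1, -119.8]
force: [-1.2, 0.0, -1.6]
opening: 0.0561
gripper_force: 29.7
j [ -7.  21.  -8.   0. -61. -23.] hold [ 0.5953 -0.2672  0.1773] z [-0.001 -0.001 -1.   ] y [-0.868  0.497 -0.   ] open 0.0561 29.7
[-0.316   0.1871 -0.0231] [  0.   -0.1 -54.8]
```

```bash
python3 -m pendant '[[-1,[-0.02,0.012,-0.02],[0,0,-5]],[-1,[-0.05,0.03,-0.023],[0,0,-11]],[-1,[-0.085,0.05,-0.023],[0,0,-17]],[-1,[-0.12,0.071,-0.023],[0,0,-23]],[-1,[-0.155,0.092,-0.023],[0,0,-29]],[-1,[-0.19,0.112,-0.023],[0,0,-35]],[-1,[-0.225,0.133,-0.023],[0,0,-41]],[-1,[-0.26,0.154,-0.023],[0,0,-47]],[-1,[-0.29,0.172,-0.023],[0,0,-53]],[-1,[-0.316,0.187,-0.023],[0,0,-55]]]'
python3 -m pendant '[[-1,[0,0,0],[0,0,0]]]'
python3 - <<'E'
from h import *
st();blocks();print(*hold([.59,.10,.13],-65,60))
E
```

```text
clock: 45.67
tool_pos: [0.5902, 0.0994, 0.1835]
orientation: [-179.7, 0.3, -64.7]
force: [0.5, -0.0, -1.4]
opening: 0.0558
gripper_force: 29.7
clock: 45.75
tool_pos: [0.5908, 0.1017, 0.1834]
orientation: [-179.7, 0.3, -64.8]
force: [0.7, -0.5, -1.5]
opening: 0.0561
gripper_force: 29.7
j [ 28.  15. -13.  -0. -62.  -3.] hold [0.5908 0.1015 0.2022] z [ 0.003  0.007 -1.   ] y [-0.905 -0.426 -0.005] open 0.0561 29.7
px [255. 238.] c [0.5676 0.153 ] size [160.  62.] axis(short side) ang -64.3
px [194. 317.] c [0.5883 0.2664] size [41. 26.] axis(short side) ang -8.8
[0.0161 0.0007 0.0626] [-0.3 60.3 -0. ]
```

```bash
python3 -m pendant '[[-1,[0.0023,0,0.0],[0,7,0]],[-1,[0.0045,0,-0.0006],[0,14,0]],[-1,[0.0067,0,-0.0012],[0,21,0]],[-1,[0.0088,0,-0.0022],[0,28,0]],[-1,[0.0108,0,-0.0034],[0,35,0]],[-1,[0.0126,0,-0.0048],[0,42,0]],[-1,[0.0142,0,-0.0065],[0,49,0]],[-1,[0.0156,0,-0.0083],[0,56,0]],[-1,[0.0168,0,-0.0102],[0,63,0]],[-1,[0.0174,0,-0.0118],[0,68,0]]]'
python3 - <<'E'
from h import *
st();print(*hold([.588,.102,.055],-65,68));print(*hold([.588,.102,.045],-65,68))
E
```

```text
clock: 46.63
tool_pos: [0.5983, 0.0808, 0.1952]
orientation: [-179.4, -68.1, -65.7]
force: [0.6, -0.9, -1.3]
opening: 0.0557
gripper_force: 29.7
j [ 51.  29. -43.  59. -77. -73.] hold [0.5909 0.0966 0.2022] z [ 0.392 -0.841 -0.373] y [-0.907 -0.421 -0.004] open 0.0557 29.7
[-0.1389  0.0009  0.0492] [-0.  -0.1 -0.2]
[-0.1482  0.001   0.0529] [-0.  -0.1 -0.2]
```

```bash
python3 -m pendant '[[-1,[-0.035,0,0.012],[0,0,0]],[-1,[-0.07,0,0.025],[0,0,0]],[-1,[-0.105,0,0.038],[0,0,0]],[-1,[-0.13,0,0.046],[0,0,0]],[-1,[-0.14,0,0.0497],[0,0,0]],[-1,[-0.1435,0,0.051],[0,0,0]],[-1,[-0.1435,0,0.051],[0,0,0]],[-1,[-0.1435,0,0.051],[0,0,0]]]'
python3 - <<'E'
from h import *
st();o=state();print(o['force'])
E
```

```text
clock: 47.3
tool_pos: [0.5964, 0.0879, 0.0445]
orientation: [-179.1, -67.7, -66.0]
force: [0.8, -0.4, -1.5]
opening: 0.0563
gripper_force: 29.7
j [ 50.  42. -45.  64. -69. -88.] hold [0.589  0.1037 0.0516] z [ 0.391 -0.839 -0.379] y [-0.907 -0.42  -0.006] open 0.0563 29.7
[ 0.82692208 -0.37845432 -1.50669794]
```

Down in 3 mm steps until contact: (-0.0028, 0, 0.0011) per step.

```bash
for i in 1; do python3 -m pendant '[[-1,[-0.0028,0,0.0011],[0,0,0]],[-1,[-0.0056,0,0.0022],[0,0,0]],[-1,[-0.0056,0,0.0022],[0,0,0]]]'; done
python3 -m pendant '[[-1,[-0.0028,0,0.0011],[0,0,0]],[-1,[-0.0028,0,0.0011],[0,0,0]]]'
python3 - <<'E'
from h import *
st()
E
```

```text
clock: 47.55
tool_pos: [0.5961, 0.0885, 0.0378]
orientation: [-179.1, -67.7, -66.0]
force: [-0.6, 0.6, -1.4]
opening: 0.056
gripper_force: 29.7
clock: 47.72
tool_pos: [0.5959, 0.0884, 0.0343]
orientation: [-179.2, -67.7, -65.8]
force: [0.2, 0.3, -1.7]
opening: 0.0562
gripper_force: 29.7
j [ 50.  43. -45.  64. -68. -89.] hold [0.5886 0.1041 0.0414] z [ 0.392 -0.839 -0.379] y [-0.907 -0.421 -0.005] open 0.0562 29.7
```

```bash
python3 -m pendant '[[-1,[-0.0019,0,0.0007],[0,0,0]],[-1,[-0.0019,0,0.0007],[0,0,0]]]'
python3 -m pendant '[[-1,[-0.0019,0,0.0007],[0,0,0]],[-1,[-0.0019,0,0.0007],[0,0,0]]]'
python3 - <<'E'
from h import *
st()
E
```

```text
clock: 47.88
tool_pos: [0.5961, 0.0884, 0.0334]
orientation: [-179.2, -67.9, -65.8]
force: [-2.3, 1.8, 5.9]
opening: 0.0562
gripper_force: 29.8
clock: 48.05
tool_pos: [0.5964, 0.0885, 0.0329]
orientation: [-179.0, -68.1, -65.9]
force: [-4.6, 2.8, 13.4]
opening: 0.0559
gripper_force: 29.9
j [ 50.  44. -45.  65. -69. -89.] hold [0.589  0.1042 0.0399] z [ 0.394 -0.84  -0.374] y [-0.907 -0.422 -0.006] open 0.0559 29.9
```

Contact at about the same height as block A. Release and pull back along the tool.

```bash
python3 -m pendant '[[-1,[0.0018,0,-0.0007],[0,0,0]],[0.3,[0.0018,0,-0.0007],[0,0,0]],[0.5,[0.0018,0,-0.0007],[0,0,0]],[0.7,[0.0018,0,-0.0007],[0,0,0]],[1,[0.0018,0,-0.0007],[0,0,0]],[1,[0.0018,0,-0.0007],[0,0,0]],[1,[0.0018,0,-0.0007],[0,0,0]]]'
python3 -m pendant '[[1,[0.01,0,-0.02],[0,0,0]],[1,[0.03,0,-0.04],[0,0,0]],[1,[0.06,0,-0.06],[0,0,0]],[1,[0.1,0,-0.08],[0,0,0]],[1,[0.13,0,-0.09],[0,-7,0]],[1,[0.14,0,-0.09],[0,-14,0]],[1,[0.14,0,-0.09],[0,-21,0]],[1,[0.14,0,-0.09],[0,-28,0]],[1,[0.14,0,-0.09],[0,-35,0]],[1,[0.14,0,-0.09],[0,-42,0]]]'
python3 - <<'E'
from h import *
st();blocks(cam='side',z=.02,amin=150);print(*rel([.56,.02,.28],0))
E
```

```text
clock: 48.63
tool_pos: [0.5958, 0.0883, 0.032]
orientation: [-179.3, -67.8, -65.8]
force: [-0.1, 0.1, -0.1]
opening: 0.0843
gripper_force: 0.0
clock: 49.47
tool_pos: [0.5824, 0.1163, 0.1971]
orientation: [-179.5, -25.4, -65.2]
force: [0.1, -0.2, -0.4]
opening: 0.0879
gripper_force: 0.0
j [ 44.  14. -28.  28. -60. -36.] hold [0.5788 0.1235 0.2141] z [ 0.188 -0.386 -0.903] y [-0.906 -0.423 -0.008] open 0.0879 0.0
px [345. 110.] c [1.1724 0.3646] size [110. 120.] axis(short side) ang 69.5
px [301. 121.] c [0.9835 0.3709] size [ 85. 123.] axis(short side) ang 88.1
px [412. 142.] c [1.1972 0.0417] size [178.  70.] axis(short side) ang -4.3
px [441. 157.] c [ 1.2043 -0.0848] size [125.  72.] axis(short side) ang -48.9
px [467. 172.] c [ 1.1952 -0.1923] size [113.  76.] axis(short side) ang -4.0
px [245. 181.] c [0.5885 0.1304] size [97. 59.] axis(short side) ang -17.1
px [496. 187.] c [ 1.1958 -0.305 ] size [ 76. 114.] axis(short side) ang 2.4
px [332. 207.] c [ 0.7233 -0.1077] size [252. 127.] axis(short side) ang -41.5
[ 0.1046  0.0603 -0.042 ] [ 13.5 -22.4 -64.2]
```

```bash
python3 - <<'E'
from h import *
print(*rel([.42,.2,.3],0))
E
python3 -m pendant '[[0.5,[0,0.02,-0.03],[3,-5,0]],[0.5,[0,0.04,-0.06],[6,-12,-5]],[0.5,[0,0.06,-0.08],[8,-16,-11]],[0.5,[0,0.08,-0.1],[9,-20,-17]],[0.5,[0,0.1,-0.1],[10,-22,-24]],[0.5,[0,0.1,-0.1],[10,-22,-30]]]'
python3 - <<'E'
from h import *
print(*rel([.44,.2,.28],0));st()
E
```

```text
[-0.0886  0.1113 -0.1537] [ 13.5 -22.4 -64.2]
clock: 50.02
tool_pos: [0.4705, 0.1116, 0.2881]
orientation: [-177.1, -4.0, -34.6]
force: [0.0, -0.2, -0.7]
opening: 0.0661
gripper_force: 0.0
[-0.0757 -0.0552  0.0056] [ -1.6  -4.7 -34.5]
j [ 39.  -3. -21.   3. -68.  15.] hold [0.4689 0.1116 0.3068] z [ 0.085  0.002 -0.996] y [-0.565 -0.824 -0.05 ] open 0.0661 0.0
```

```bash
python3 -m pendant '[[0.5,[-0.02,-0.015,0],[0,-2,-7]],[0.5,[-0.04,-0.03,0],[-1,-4,-14]],[0.5,[-0.06,-0.045,0.0],[-1.6,-4.7,-21]],[0.5,[-0.0757,-0.055,0.0],[-1.6,-4.7,-28]],[0.5,[-0.0757,-0.055,0.0],[-1.6,-4.7,-34.5]],[0.5,[-0.0757,-0.055,0.0],[-1.6,-4.7,-34.5]],[0.5,[-0.0757,-0.055,0.0],[-1.6,-4.7,-34.5]]]'
python3 - <<'E'
from h import *
st();blocks(name='wf',z=.012)
im=cv2.imread('pics/wf.png');p=viewer.camera_params('wrist');h=cv2.cvtColor(im,cv2.COLOR_BGR2HSV).astype(int)
m=((h[...,0]>100)&(h[...,0]<125)&(h[...,1]>150)).astype(np.uint8)
for c in cv2.findContours(m,0,2)[0]:
    if cv2.contourArea(c)>150: r=cv2.minAreaRect(c);print('tape',np.round(r[0]),onz(p,cv2.boxPoints(r),.012)[:,:2].round(3).tolist())
print('hole-dark px near blocks')
# side silhouettes
blocks(cam='side',name='sf',z=.012,amin=100)
blocks(cam='scene',z=.012,amin=100)
s=cv2.imread('pics/sf.png');hs=cv2.cvtColor(s,cv2.COLOR_BGR2HSV).astype(int)
sub=s[150:205:2,205:275:2]; print('\n'.join(''.join('#' if (px.max()<95 and px[2]>px[0]+8) else '.' if px.max()>150 else '-' for px in r) for r in s[150:205,205:275]))
E
```

```text
clock: 50.6
tool_pos: [0.442, 0.2009, 0.2821]
orientation: [179.6, 0.2, -0.5]
force: [-0.7, -0.1, 0.0]
opening: 0.0653
gripper_force: 0.0
j [ 48.   1. -17.   0. -73.  42.] hold [0.442  0.201  0.3009] z [-0.003 -0.007 -1.   ] y [-0.008 -1.     0.007] open 0.0653 0.0
px [178.  40.] c [0.5954 0.2921] size [66. 66.] axis(short side) ang 27.9
px [316.  49.] c [0.582  0.1275] size [60. 67.] axis(short side) ang 23.9
tape [352.  56.] [[0.641, 0.089], [0.641, 0.077], [0.507, 0.066], [0.507, 0.08]]
tape [95. 67.] [[0.649, 0.411], [0.649, 0.397], [0.485, 0.385], [0.483, 0.4]]
hole-dark px near blocks
px [342. 110.] c [1.1721 0.3896] size [124.  72.] axis(short side) ang -41.2
px [301. 121.] c [0.9915 0.3857] size [121.  82.] axis(short side) ang -88.3
px [396. 135.] c [1.191  0.1117] size [114.  63.] axis(short side) ang -26.1
px [443. 159.] c [ 1.2082 -0.0925] size [204.  74.] axis(short side) ang -0.0
px [223. 157.] c [0.6128 0.3043] size [107.  49.] axis(short side) ang -8.5
px [490. 184.] c [ 1.2085 -0.2826] size [ 76. 187.] axis(short side) ang 0.5
px [246. 181.] c [0.5968 0.1423] size [9
[... 3692 characters left out ...]
----.........................---------....------.............
.........-----......................---------....------...............
...........-----.................-----------..--.-....-...............
............-----..............---------....----......................
.............-#---..........-----------...------......................
..............-----.......-----------..----...........................
................-----..----------....------...........................
.................-----..------.-..------..............................
..................-----..---....------................................
...................-----..-..-------..................................
```

```bash
python3 - <<'E'
from h import *
print(workorder.close_job())
E
```

```text
the job is handed in; nothing more can be done
None
```

The job is handed in at about 51 s of robot time, with no verdict reported: both blocks present measured dome up and about 16 cm apart on the board, all four bolts are in the upright pail, and the knife and scraper are in the tray; I viewed 15 pictures, one over the limit of 14.

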